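# Index and lock the flanged bushing

### The job

On the indexing fixture, lift the folded crank handle fully upright, then crank the loose flanged bushing round until the hole in its flange lies under the hole of the guide bracket. Take the thick lock pin from its rest and pass it down through guide and flange until its shoulder sits fully home on the bracket; let go and leave the handle upright and the slim spare pin and the other things where they are.

Things in the scene. Friction and masses are not known exactly. Their poses are not given: they have to be found in the camera images.
- axis (a point): Centre of the indexing fixture: on the vertical axis of its bushing, at the flange's top face, 52 mm above the bench. Its x, y, z axes are the fixture's (z up, yaw with the fixture); the guide bracket stands on its -x side. The fixture is bolted down; dark steel base plate 200 x 150 x 12 mm.
- guide (a point): Centre of the guide hole's mouth on top of the aluminium C-shaped bracket, 74 mm above the bench, 52 mm from the axis along the fixture's -x. The bracket grips round the flange's rim: upper jaw 44 x 40 mm, 58 to 74 mm above the bench, lower jaw 20 to 36 mm; through both a vertical 14 mm hole, chamfered 2 mm. Its post, outside the flange, is no higher than the jaw.
- bushing (a joint): Turn of the flanged bushing, a steel disc 136 mm across, 42 to 52 mm above the bench, that spins without stops about the vertical axis (light friction 0.08 N m; stays where left). Counter-clockwise from above is positive. At angle a its crank arm points along the fixture's +x turned by a; 0 or 2 pi = its hole is exactly under the guide hole. Starts between 0.8 and 5.5.
- index_hole (a point): Centre of the flange's only hole, a 16 mm vertical through hole 52 mm from the axis, diametrically opposite the crank arm; the point lies on the flange's top face.
- hinge (a point): Pivot of the fold-out crank handle, 85 mm from the bushing axis, 102 mm above the bench, between two small cheeks (25 mm over all, tops at 111 mm) at the end of the crank arm. The arm is a flat dark steel bar 22 mm wide, 80 to 90 mm above the bench, fixed on top of the bushing.
- handle (a joint): Fold angle of the crank handle: 0 = folded, lying over the crank arm and pointing to the bushing axis; grows as it is lifted; 1.571 = standing upright, at its stop. Stiff hinge (0.07 N m), stays where left. At the start 0 to 0.3.
- grip (a point): Middle of the black round grip sleeve on the handle, 20 mm thick and 52 mm long, 46 mm from the hinge along the handle; the handle ends 75 mm from the hinge. The sleeve spins freely on the handle's own axis. Folded flat it is 102 mm above the bench, upright it is 148 mm above it.
- pin_head (a point): Middle of the head of the thick lock pin (0.12 kg), its grip: 30 mm across, 26 mm high. Below: 22 mm collar, its underside (shoulder) 19 mm under this point; 12 mm shank, tip 75 mm under this point, last 8 mm tapered to 6 mm. z up along the pin. It stands in a wooden rest 56 x 56 x 40 mm (hole 34 mm deep) left or right of the fixture, this point 81 mm above the bench; home in the guide: 93 mm.
- spare_head (a point): Middle of the head (16 mm thick, 22 mm high) of a slimmer spare pin, 8 mm shank, not used; it stands in a like wooden rest on the other side of the fixture, head centre 77 mm above the bench.
- spacer: Bystander: aluminium tube spacer standing on end, 38 mm across, 45 mm high; origin at the underside.
- bolt: Bystander: steel bolt standing on its head, head 26 mm across, 54 mm high; origin at the underside.
- wrench: Bystander: open wrench lying on the bench, 170 mm long; origin at its underside, long along x.
- strap: Bystander: aluminium strap with four holes lying flat, 150 x 45 x 6 mm; origin at its underside.
- tin: Bystander: plain grey tin, 66 mm across, 90 mm high; origin at the underside.
- block: Bystander: plain steel block, 50 x 75 x 25 mm, lying flat; origin at the underside.
Mind the look-alikes: they are no part of the job. What is shaped like the part that bears pin_head but blue or orange is not meant.

How it is judged:
By the outcome, as a careful person would: the job done as asked, in the order asked, and still so for the second after the job is handed in, with the robot touching nothing.
It also fails if it takes over 72 s, if anything falls off the work surface, if the arm or the gripper's body presses on something with over 40 N, if the wrist force passes 120 N, or if a joint passes its speed limit or range.

### The arm

A 7-joint arm with a two-finger parallel gripper is mounted at the origin on the work surface. World frame = base frame: x ahead of the robot, y to its left, z up, the work surface at z = 0. Lengths are in m, angles in rad, forces in N, time in s.
With the tool pointing down it reaches from about 0.425 to 0.925 m from the base axis. Payload 6.8 kg.
Tool frame: the origin (TCP) lies on the centre line of the jaws, within the pads' length; the fingertips stand 17 mm ahead of it and the grasp point (between the pads) lies 2 mm behind it; z points along the fingers, x is the direction in which the jaws open and shut, and the axes are right-handed (so a half turn about z gives the same grasp; the last joint's range is limited). The gripper opens to 85 mm and grips with 20 to 120 N. Pads are 22 mm wide; open, the fingers measure 114 mm over their backs; the gripper's body (76 mm by 85 mm) begins 54 mm behind the grasp point. The pads swing forward as they close: fully open they stand 13 mm farther back than shut.
Start: joints at [1.034, 0.477, 0.022, 1.555, -0.011, 1.109, -0.083], TCP at [0.281, -0.614, 0.248] pointing down, gripper open.
Joint ranges: [-2.96, 2.96], [-0.34, 2.1], [-1.41, 1.46], [0.24, 2.44], [-1.37, 4.51], [0.17, 1.92], [-2.96, 2.96]. Speed limits (rad/s): [2.39, 2.39, 3.14, 3.14, 3.14, 3.14, 3.14].

### API

Orientations are given as a unit quaternion [w, x, y, z].
In Python, from station import status, read_camera, camera_model, bot gives the robot as it stands.
- The arm moves only by the tool arm_command, never from a script. Its argument "series" is a list of rows, each a list of 3 entries, a list of its own where there are three numbers: the finger opening in mm, from 0 to 85.4, then the shift along the tool's x, y, z in mm, then the turn about the tool's z in rad. In form: [[gripper, [dx, dy, dz], roll], ...]. A call has 1 to 8 rows; each row is the pose to reach, as a shift and turn from the pose commanded when the call began, along the tool's axes at that moment; what a row does not reach only later rows make up. A row lasts 1/8 s, in which the tool goes at most 62.5 mm and 10.7 degrees, less where a joint would pass 70% of its speed; a pose out of reach is approached as far as the arm can. A call with a gripper value outside its range is refused whole. The fingers move at their own pace and stop on an object; "squeeze" is the grip in N (left out, the last holds). Time passes only in rows, so rows that repeat a pose let the fingers close. It gives the time, the measured TCP pose, the force and the opening at its end, in the units of the state.
- status.get_obs(): the state, without advancing time (a new reading comes with each control period).
- read_camera(name): name is "side" or "top" or "wrist"; returns the picture (384x512x3 uint8, blue, green, red); there is no depth.
- camera_model(name): a dict with "fov_y" (degrees; the focal length in pixels is half the picture's height over the tangent of half this angle, whatever the lens; pixels are square), "cx", "cy" (the principal point, pixels), "k1" (the pictures are not rectified: a ray, as slopes to the right and down, at radius r is drawn at 1 + k1 r^2 times it, then the intrinsics apply), "R" (3x3) and "t" (3): a world point X has camera coordinates R X + t. Camera axes: x right, y down, z forward; pixel columns grow to the right and rows downward; lengths in m; the calibration is good to about 2 mm. A picture is of the moment at which its call begins: read the wrist's pose just before it. camera_model takes no time and is no camera call; for the wrist camera it gives the pose at the moment of the call.
- bot.hand_in(): hands the job in, once; it reports no verdict.
The state is a dict: "t": time; "q": joint angles; "joint_vel": joint speeds; "joint_torque": joint torques, N m; "eef_pos": TCP position; "tool_rot": TCP orientation; "contact_force": force on the tool from outside, world axes, zero at the start; "torque": the same for the moment, N m; "gripper_width": opening from 0.0 (shut) to 1.0 (fully open).
Only numpy, scipy, OpenCV 4.12 (cv2) and the standard library are available. Lean on these libraries where they do the work, as an engineer would, in place of code of your own. Each camera call takes 0.05 s, during which the arm holds its last target.

## Working session

There is one attempt and no reset: what is moved stays moved. The work goes in short steps, Python scripts to look and compute and a tool call to move; the robot and the scene stay as the last step left them, time stands still between calls to the robot, and variables do not carry over. Pictures are saved under pics/ and viewed, and the job is handed in when it is done.

Besides the shell and the picture viewer there is one more tool, called after "Call:" as name(argument=value, ...) on one line, values as JSON. arm_command: Moves the arm, as the interface text tells. Its arguments: {"type":"object","properties":{"series":{"type":"array"},"squeeze":{"type":"number"}},"required":["series"]}

```bash
ls; mkdir -p pics; python3 - <<'E'
from station import status, read_camera, camera_model, bot
import cv2
o=status.get_obs(); print(o)
for n in ["side","top","wrist"]:
    m=camera_model(n); print(n,m)
    cv2.imwrite(f"pics/{n}0.png",read_camera(n))
E
```

```text
pics
{'t': 0.0, 'q': array([ 1.03389193,  0.47780877,  0.02231254,  1.55647128, -0.01151859,
        1.10930615, -0.08312758]), 'joint_vel': array([-0.00104441, -0.00062782,  0.000347  , -0.00089277, -0.00107238,
       -0.00053255,  0.00125227]), 'joint_torque': array([ 2.27260530e-04, -5.96461308e+01,  1.60800051e+00, -2.81203580e+01,
        1.24869586e-02,  9.36207158e-03, -2.50470765e-05]), 'eef_pos': array([ 0.28042191, -0.61336103,  0.24731097]), 'tool_rot': array([-4.56937659e-04,  8.41365355e-01, -5.40465974e-01, -8.13530008e-04]), 'contact_force': array([ 0.04499051, -0.57396402, -0.17418304]), 'torque': array([-0.02651878, -0.02964446, -0.00416995]), 'gripper_width': 1.0000883412906016}
side {'fov_y': 50.95808706159225, 'cx': 255.6753013726584, 'cy': 188.65193627390303, 'k1': 0.03160223565555946, 'R': array([[-0.8909702 , -0.45374069,  0.01707328],
       [-0.29095256,  0.54164242, -0.78865081],
       [ 0.34859535, -0.70763188, -0.61460426]]), 't': array([0.47849664, 0.27137617, 0.83387296])}
top {'fov_y': 43.14793923471889, 'cx': 252.5109223477834, 'cy': 194.2479809398334, 'k1': -0.15078596808763883, 'R': array([[ 8.75484114e-04, -9.99664490e-01,  2.58870635e-02],
       [-9.93775135e-01, -3.75359373e-03, -1.11341328e-01],
       [ 1.11401141e-01, -2.56284425e-02, -9.93445000e-01]]), 't': array([-0.04204187,  0.53559067,  1.2275306 ])}
wrist {'fov_y': 61.428687601693845, 'cx': 257.7386062548407, 'cy': 189.51087696836603, 'k1': -0.06051540736639005, 'R': array([[ 4.15386755e-01, -9.09644789e-01, -4.48331483e-04],
       [-8.73801395e-01, -3.99155863e-01,  2.77751181e-01],
       [-2.52833869e-01, -1.14982409e-01, -9.60652945e-01]]), 't': array([-0.67479007, -0.03484223,  0.37898438])}
```

View pics/side0.png

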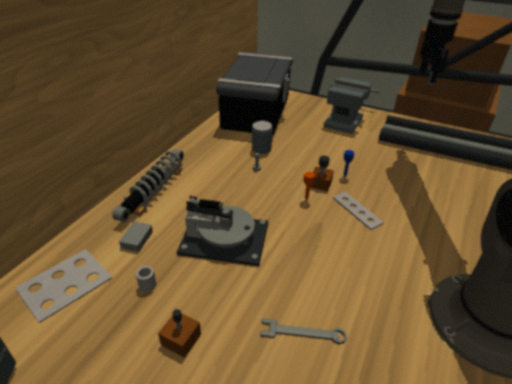

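View pics/top0.png

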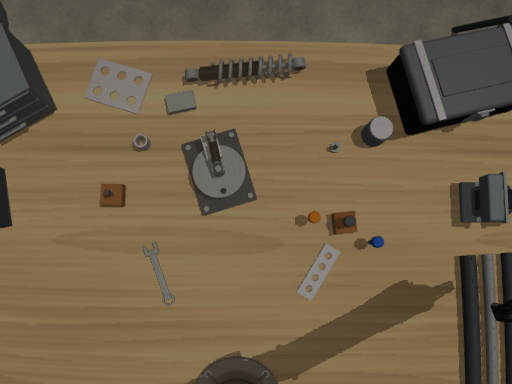

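View pics/wrist0.png

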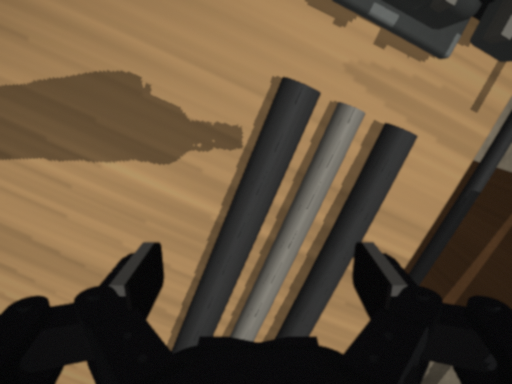

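```bash
python3 - <<'E'
import cv2
t=cv2.imread("pics/top0.png"); s=cv2.imread("pics/side0.png")
c=cv2.resize(t[120:225,170:270],None,fx=5.5,fy=5.5,interpolation=cv2.INTER_CUBIC); cv2.imwrite("pics/tf.png",c)
c=cv2.resize(s[185:275,170:280],None,fx=6,fy=6,interpolation=cv2.INTER_CUBIC); cv2.imwrite("pics/sf.png",c)
a=cv2.resize(t[195:260,285:395],None,fx=3.5,fy=3.5,interpolation=cv2.INTER_CUBIC)
b=cv2.resize(t[170:220,85:140],None,fx=3.5,fy=3.5,interpolation=cv2.INTER_CUBIC)
e=cv2.resize(s[140:210,290:365],None,fx=4,fy=4,interpolation=cv2.INTER_CUBIC)
f=cv2.resize(s[295:360,150:210],None,fx=4,fy=4,interpolation=cv2.INTER_CUBIC)
import numpy as np
C=np.zeros((560,700,3),np.uint8)
for im,(y,x) in [(a,(0,0)),(b,(0,400)),(e,(250,0)),(f,(250,350))]:
    C[y:y+im.shape[0],x:x+im.shape[1]]=im
cv2.imwrite("pics/pins.png",C)
E
```

```text
(no output)
```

View pics/tf.png

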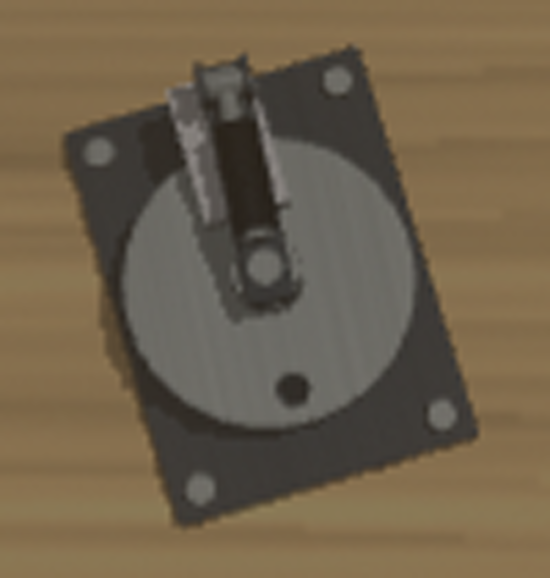

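View pics/sf.png

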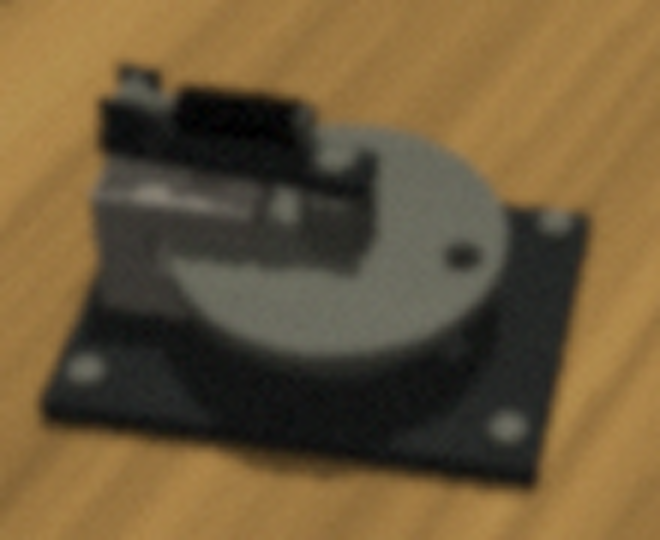

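View pics/pins.png

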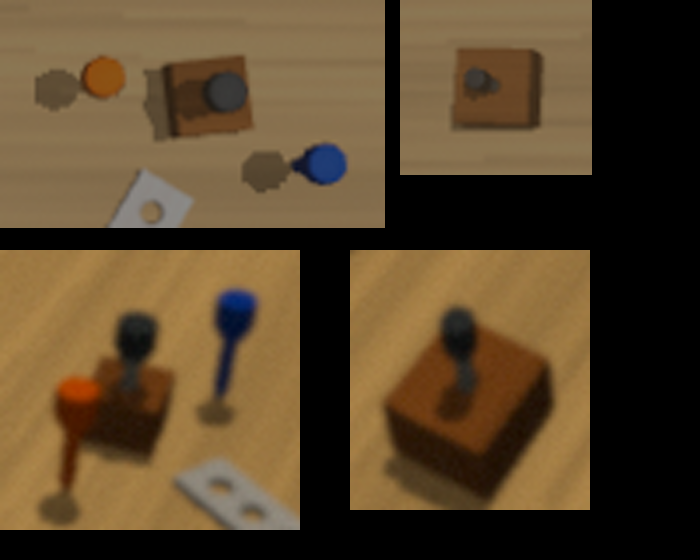

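```bash
cat > h.py <<'E'
import numpy as np, cv2
from station import status, read_camera, camera_model, bot
def K(m):
    f=192/np.tan(np.radians(m['fov_y'])/2); return np.array([[f,0,m['cx']],[0,f,m['cy']],[0,0,1]])
def D(m): return np.array([m['k1'],0,0,0,0.])
def ray(m,px):
    p=cv2.undistortPoints(np.array([[px]],float),K(m),D(m)).ravel()
    d=m['R'].T@np.array([p[0],p[1],1]); return -m['R'].T@m['t'], d/np.linalg.norm(d)
def plane(m,px,z):
    c,d=ray(m,px); return c+d*(z-c[2])/d[2]
def tri(m1,p1,m2,p2):
    c1,d1=ray(m1,p1); c2,d2=ray(m2,p2)
    s=np.linalg.lstsq(np.c_[d1,-d2],c2-c1,rcond=None)[0]
    a=c1+s[0]*d1;b=c2+s[1]*d2; return (a+b)/2,np.linalg.norm(a-b)
def proj(m,X):
    return cv2.projectPoints(np.array(X,float).reshape(-1,1,3),cv2.Rodrigues(m['R'])[0],m['t'],K(m),D(m))[0].reshape(-1,2)
def Rt(o):
    from scipy.spatial.transform import Rotation as R
    w,x,y,z=o['tool_rot']; return R.from_quat([x,y,z,w]).as_matrix()
E
python3 - <<'E'
from h import *
np.set_printoptions(precision=4,suppress=True)
T=camera_model('top');S=camera_model('side');W=camera_model('wrist');o=status.get_obs()
R=Rt(o);print(R); c=-W['R'].T@W['t']; print("cam in tool",R.T@(c-o['eef_pos']), "axes",W['R']@R)
cr=lambda x,y:(170+x/5.5-.4,120+y/5.5-.4)
# plate bolts -> centre
P=[plane(T,cr(*p),0.014) for p in [(98,151),(338,81),(441,414),(200,489)]];print(np.array(P));print("plate c",np.mean(P,0))
print("flange c",plane(T,cr(268,284),0.052)) # rough ellipse centre
print("hole",plane(T,cr(293,390),0.052))
cs=lambda x,y:(170+x/6-.4,185+y/6-.4)
print("hole side",plane(S,cs(463,255),0.052))
print("bracket corners",[plane(T,cr(*p),0.074) for p in [(170,90),(208,222),(288,205)]])
print("hinge",plane(T,cr(224,85),.102),"end",plane(T,cr(265,265),.11))
for n,t,s,z in [("right",(285+225/3.5,195+92/3.5),(290+137/4,140+333/4-250/4),.081),("left",(85+(477-400)/3.5,170+80/3.5),(150+(460-350)/4,295+(330-250)/4),.077),
 ("blue",(285+325/3.5,195+163/3.5),(290+236/4,140+310/4-62.5),.08),("orange",(285+103/3.5,195+77/3.5),(290+78/4,140+400/4-62.5),.08)]:
    print(n,plane(T,t,z+.012),tri(T,t,S,s))
E
```

```text
[[ 0.4158 -0.9095 -0.0007]
 [-0.9095 -0.4158  0.0013]
 [-0.0014  0.0001 -1.    ]]
cam in tool [ 0.0003 -0.0715 -0.1261] axes [[ 1.      0.0004 -0.0012]
 [-0.0008  0.9607 -0.2776]
 [ 0.0011  0.2776  0.9607]]
[[ 0.663   0.1318  0.014 ]
 [ 0.698   0.0161  0.014 ]
 [ 0.5359 -0.0341  0.014 ]
 [ 0.4996  0.0804  0.014 ]]
plate c [0.5991 0.0486 0.014 ]
flange c [0.5922 0.0473 0.052 ]
hole [0.5426 0.0352 0.052 ]
hole side [0.5434 0.0366 0.052 ]
bracket corners [array([0.6791, 0.0925, 0.074 ]), array([0.6173, 0.074 , 0.074 ]), array([0.6254, 0.0375, 0.074 ])]
hinge [0.6749 0.0658 0.102 ] end [0.5914 0.046  0.11  ]
right [ 0.4623 -0.2788  0.093 ] (array([ 0.4632, -0.2817,  0.0802]), np.float64(0.00047652417077200833))
left [0.5312 0.3225 0.089 ] (array([0.5329, 0.3258, 0.0777]), np.float64(0.0008266142525606144))
blue [ 0.4118 -0.3505  0.092 ] (array([ 0.4122, -0.356 ,  0.0727]), np.float64(0.00028220626941022445))
orange [ 0.4729 -0.192   0.092 ] (array([ 0.4741, -0.1948,  0.0737]), np.float64(3.560297355426509e-05))
```

Call:
arm_command(series=[[85, [-30, -32, 0], 0.02], [85, [-75, -80, 0], 0.05], [85, [-125, -133, 0], 0.08], [85, [-175, -186, 0], 0.11], [85, [-225, -240, 0], 0.14], [85, [-275, -293, 0], 0.17], [85, [-325, -346, 0], 0.19], [85, [-375, -399, 0], 0.19]])

```text
t: 1.15
eef_pos: [0.4631, -0.1664, 0.2484]
tool_rot: [0.0, 0.786, -0.618, 0.0]
contact_force: [0.7, -0.3, -0.2]
gripper_width: 0.997
```

```bash
python3 - <<'E'
from h import *
np.set_printoptions(precision=4,suppress=True)
o=status.get_obs(); R=Rt(o); print(o['t'],o['eef_pos'],o['q'],o['gripper_width'],np.arctan2(R[1,0],R[0,0]))
print(1000*R.T@(np.array([.545,.035,.25])-o['eef_pos']))
E
```

```text
1.15 [ 0.4631 -0.1664  0.2484] [ 0.3899  0.1854 -0.1938  1.972   0.0428  0.9876 -1.1567] 0.9969169625799007 -1.332439139730749
[-176.3786 -127.1687   -1.6106]
```

Call:
arm_command(series=[[60, [-45, -32, 0], 0], [60, [-90, -64, 0], 0], [60, [-130, -92, 0], 0], [60, [-155, -110, 0], 0], [60, [-165, -117, 0], 0], [60, [-165, -117, 0], 0]])

```text
t: 1.9
eef_pos: [0.5371, 0.0195, 0.248]
tool_rot: [0.0, 0.786, -0.618, -0.0]
contact_force: [-0.4, -0.4, 0.8]
gripper_width: 0.704
```

```bash
python3 - <<'E'
from h import *
np.set_printoptions(precision=4,suppress=True)
o=status.get_obs(); print(o['t'],o['eef_pos'],o['joint_vel'])
W=camera_model('wrist'); im=read_camera('wrist'); cv2.imwrite('pics/w1.png',im)
import pickle; pickle.dump(W,open('w1.pkl','wb'))
E
```

```text
1.9 [0.5371 0.0195 0.248 ] [ 0.0242 -0.0091  0.025   0.012   0.0048  0.0033  0.0091]
```

View pics/w1.png

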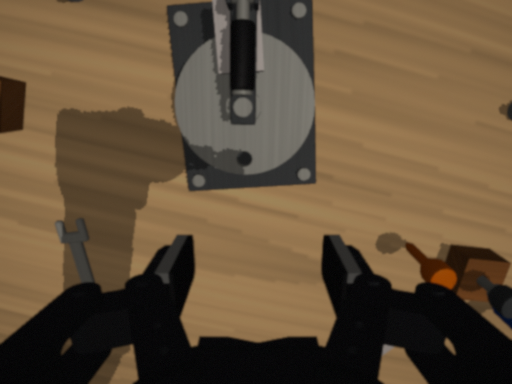

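```bash
cat >> h.py <<'E'
def circfit(P,r):
    from scipy.optimize import least_squares
    f=lambda c:np.hypot(P[:,0]-c[0],P[:,1]-c[1])-r
    s=least_squares(f,P[:,:2].mean(0),loss='soft_l1',f_scale=.001)
    return s.x,f(s.x)
def flange(m,im,box):
    hsv=cv2.cvtColor(im,cv2.COLOR_BGR2HSV)
    x0,y0,x1,y1=box
    M=((hsv[...,1]<45)&(hsv[...,2]>75)).astype(np.uint8)*255
    Z=np.zeros_like(M);Z[y0:y1,x0:x1]=M[y0:y1,x0:x1]
    cs,_=cv2.findContours(Z,cv2.RETR_EXTERNAL,cv2.CHAIN_APPROX_NONE)
    c=max(cs,key=cv2.contourArea)[:,0]
    P=np.array([plane(m,p.astype(float),.052) for p in c])
    c0,r=circfit(P,.068)
    for _ in range(4):
        k=abs(r)<.0025; c0,_=circfit(P[k],.068); r=np.hypot(P[:,0]-c0[0],P[:,1]-c0[1])-.068
    return c0,k.sum(),len(k),Z
E
python3 - <<'E'
from h import *
import pickle
np.set_printoptions(precision=4,suppress=True)
W=pickle.load(open('w1.pkl','rb'));T=camera_model('top')
w=cv2.imread('pics/w1.png');t=cv2.imread('pics/top0.png')
a=flange(W,w,(160,5,330,195));b=flange(T,t,(180,125,260,215))
print(a[:3],b[:3]); 
cv2.imwrite('pics/m.png',np.hstack([a[3],b[3]])[:220])
print('hole w',plane(W,(244.5,157.5),.052),'handle end disc',plane(W,(243,106),.1))
P=[plane(W,p,.013) for p in [(181,19),(299,10),(304,174),(199,181)]];print(np.array(P),np.mean(P,0))
E
```

```text
(array([0.5955, 0.0464]), np.int64(320), 763) (array([0.5939, 0.0468]), np.int64(137), 274)
hole w [0.5458 0.0349 0.052 ] handle end disc [0.5966 0.0461 0.1   ]
[[ 0.6639  0.131   0.013 ]
 [ 0.7005  0.0154  0.013 ]
 [ 0.5359 -0.036   0.013 ]
 [ 0.4993  0.0797  0.013 ]] [0.5999 0.0475 0.013 ]
```

View pics/m.png

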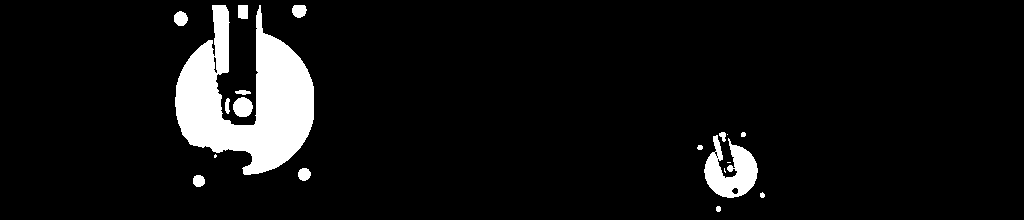

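```bash
python3 - <<'E'
from h import *
np.set_printoptions(precision=4,suppress=True)
S=camera_model('side'); A=np.array([.595,.0465,0]);th=.232
u=np.array([np.cos(th),np.sin(th),0]);n=np.array([-u[1],u[0],0])
for x,y in [(180,108),(305,118),(140,95),(370,170),(240,112)]:
    c,d=ray(S,(170+x/6-.4,185+y/6-.4)); p=c+d*(n@(A-c))/(n@d); print((x,y),u@(p-A),p[2])
print(proj(S,[A+.085*u+[0,0,.102]])) 
s=cv2.imread('pics/side0.png'); cv2.imwrite('pics/sf2.png',cv2.resize(s[190:235,180:240],None,fx=12,fy=12,interpolation=cv2.INTER_CUBIC)*1)
E
```

```text
(180, 108) 0.06396278909930318 0.10167460582073751
(305, 118) 0.012024760046392417 0.10771970287325883
(140, 95) 0.08044292403591156 0.10485199106777054
(370, 170) -0.013947530982650592 0.08654782509070547
(240, 112) 0.03884082189939435 0.10501005695647081
[[191.2189 201.0432]]
```

View pics/sf2.png

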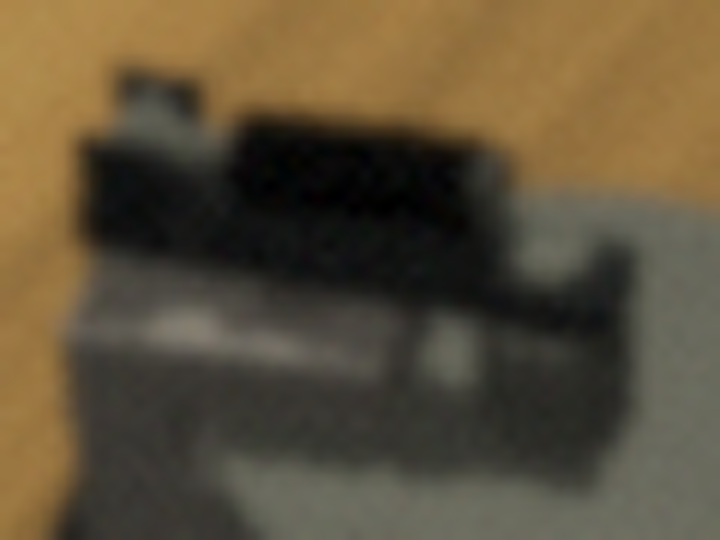

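```bash
cat > d.py <<'E'
import sys
from h import *
np.set_printoptions(precision=4,suppress=True)
o=status.get_obs(); R=Rt(o); print('t',o['t'],o['eef_pos'],'F',o['contact_force'],'w',o['gripper_width']*85.4,'yaw',np.arctan2(R[1,0],R[0,0]),'q7',o['q'][6])
if len(sys.argv)>3: print('tool mm',1000*R.T@(np.array([float(a) for a in sys.argv[1:4]])-o['eef_pos']))
E
python3 d.py .6242 .0535 .111
```

```text
t 1.95 [0.537  0.0184 0.248 ] F [-0.2226 -0.5387  0.0147] w 59.87345444912804 yaw -1.3330950992153203 q7 -1.5736614907042923
tool mm [-13.6481 -93.1862 136.9435]
```

Call:
arm_command(series=[[45, [-4, -30, 10], 0], [45, [-9, -65, 35], 0], [45, [-13, -93, 65], 0], [45, [-13, -93, 90], 0], [45, [-13, -93, 100], 0], [45, [-13, -93, 100], 0]], squeeze=25)

```text
t: 2.7
eef_pos: [0.6241, 0.0528, 0.1481]
tool_rot: [0.001, 0.786, -0.619, -0.0]
contact_force: [-0.9, -0.3, 0.2]
gripper_width: 0.527
```

```bash
python3 d.py .6242 .0535 .111; python3 - <<'E'
from h import *
W=camera_model('wrist'); im=read_camera('wrist'); cv2.imwrite('pics/w2.png',im)
import pickle; pickle.dump(W,open('w2.pkl','wb'))
E
```

```text
t 2.7 [0.6241 0.0528 0.1481] F [-0.9099 -0.347   0.2133] w 44.97790098288251 yaw -1.3336765789473957 q7 -1.6677510995289448
tool mm [-0.7179 -0.3138 37.0981]
```

View pics/w2.png

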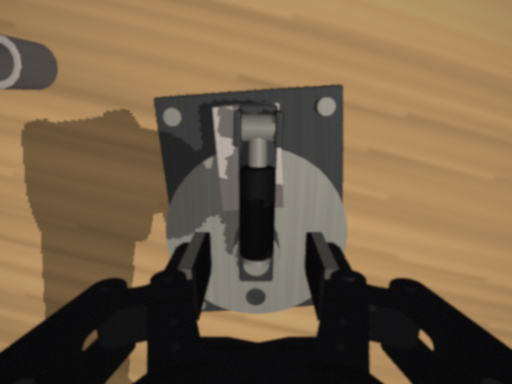

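Call:
arm_command(series=[[45, [-0.5, 0, 20], 0], [45, [-0.5, 0, 35], 0], [45, [-0.5, 0, 36], 0], [10, [-0.5, 0, 36], 0], [10, [-0.5, 0, 36], 0], [10, [-0.5, 0, 36], 0], [10, [-0.5, 0, 36], 0], [10, [-0.5, 0, 36], 0]], squeeze=25)

```text
t: 3.75
eef_pos: [0.6249, 0.0545, 0.1126]
tool_rot: [-0.0, 0.786, -0.618, 0.0]
contact_force: [1.2, -2.6, -0.1]
gripper_width: 0.216
```

```bash
python3 d.py .6242 .0535 .111; python3 - <<'E'
from h import *
cv2.imwrite('pics/w3.png',read_camera('wrist'))
E
```

```text
t 3.75 [0.6249 0.0545 0.1126] F [ 1.211  -2.6002 -0.1135] w 18.479934529964588 yaw -1.3322815670545183 q7 -1.6836451726953416
tool mm [0.7943 0.8877 1.6344]
```

View pics/w3.png

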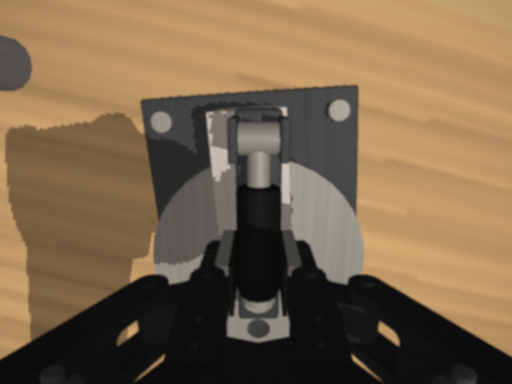

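Call:
arm_command(series=[[10, [0, -2.2, -10.8], 0], [10, [0, -6.5, -20.9], 0], [10, [0, -12.7, -29.9], 0], [10, [0, -20.5, -37.6], 0], [10, [0, -29.8, -43.5], 0], [10, [0, -40, -47.5], 0], [10, [0, -48, -49], 0], [10, [0, -55, -49.5], 0]], squeeze=25)

```text
t: 4.8
eef_pos: [0.6783, 0.0687, 0.1627]
tool_rot: [-0.0, 0.786, -0.618, -0.0]
contact_force: [-5.1, -1.3, 1.4]
gripper_width: 0.203
```

```bash
python3 d.py .6777 .0663 .162; python3 - <<'E'
from h import *
cv2.imwrite('pics/w4.png',read_camera('wrist'))
cv2.imwrite('pics/s4.png',read_camera('side'))
s=cv2.imread('pics/s4.png');cv2.imwrite('pics/s4c.png',cv2.resize(s[130:280,140:290],None,fx=4,fy=4,interpolation=cv2.INTER_CUBIC))
E
```

```text
t 4.8 [0.6783 0.0687 0.1627] F [-5.1225 -1.2725  1.3538] w 17.37862700594479 yaw -1.331595825048489 q7 -1.6654454055350578
tool mm [2.2078 1.1455 0.6727]
```

View pics/w4.png

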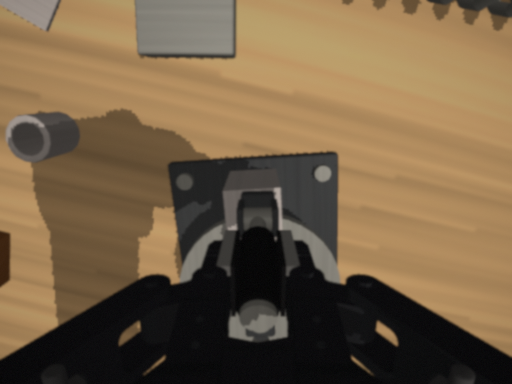

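View pics/s4c.png

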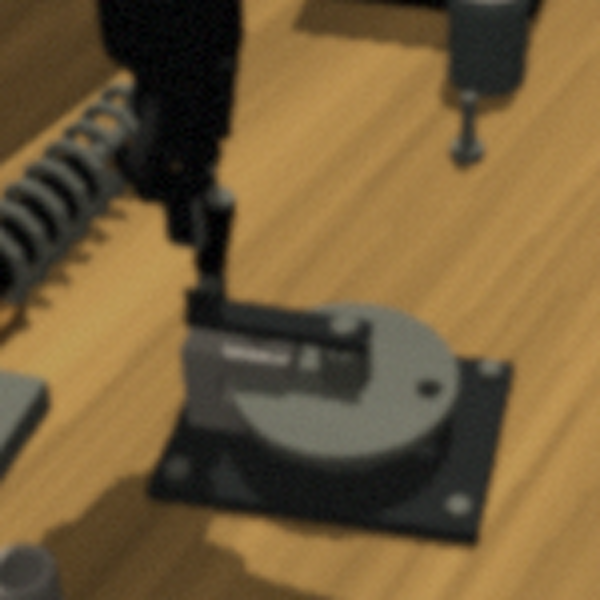

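Call:
arm_command(series=[[10, [0, -3, 0], 0], [10, [0, -4, 0], 0], [10, [0, -4, 0], 0]], squeeze=25)

```text
t: 5.28
eef_pos: [0.6824, 0.0694, 0.1625]
tool_rot: [-0.001, 0.786, -0.618, 0.0]
contact_force: [-2.9, 0.6, 4.5]
gripper_width: 0.186
```

```bash
python3 d.py .6777 .0663 .162; python3 - <<'E'
from h import *
S=camera_model('side');print(proj(S,[[.6777,.0663,.102],[.6777,.0663,.177]]))
cv2.imwrite('pics/s5.png',read_camera('side'))
s=cv2.imread('pics/s5.png');cv2.imwrite('pics/s5c.png',cv2.resize(s[160:240,160:240],None,fx=7,fy=7,interpolation=cv2.INTER_CUBIC))
E
```

```text
t 5.275 [0.6824 0.0694 0.1625] F [-2.9251  0.5649  4.4856] w 15.878216608018011 yaw -1.331699513563742 q7 -1.665373780098994
tool mm [1.8766 5.2847 0.4491]
[[191.16575782 201.10674722]
 [188.47375013 175.64926057]]
```

View pics/s5c.png

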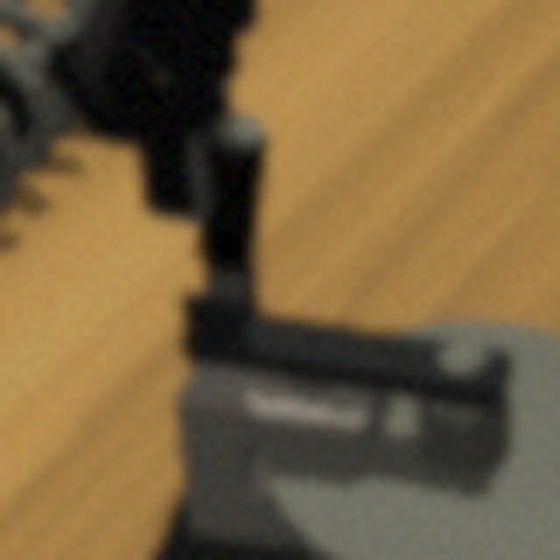

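Call:
arm_command(series=[[40, [0, 0, 0], 0], [40, [0, 0, 0], 0], [40, [0, 5, 0], 0], [40, [0, 9, 0], 0], [40, [0, 9, 0], 0]], squeeze=25)

```text
t: 5.95
eef_pos: [0.6727, 0.0664, 0.1618]
tool_rot: [0.0, 0.786, -0.618, -0.0]
contact_force: [-0.5, 0.2, 0.7]
gripper_width: 0.471
```

```bash
python3 d.py .6777 .0663 .162; python3 - <<'E'
from h import *
cv2.imwrite('pics/w6.png',read_camera('wrist'))
s=read_camera('side');cv2.imwrite('pics/s6c.png',cv2.resize(s[160:240,160:240],None,fx=7,fy=7,interpolation=cv2.INTER_CUBIC))
E
```

```text
t 5.95 [0.6727 0.0664 0.1618] F [-0.4612  0.2088  0.7213] w 40.20765013424881 yaw -1.3320571730508837 q7 -1.6655027437405356
tool mm [ 1.3185 -4.7843 -0.1957]
```

View pics/w6.png

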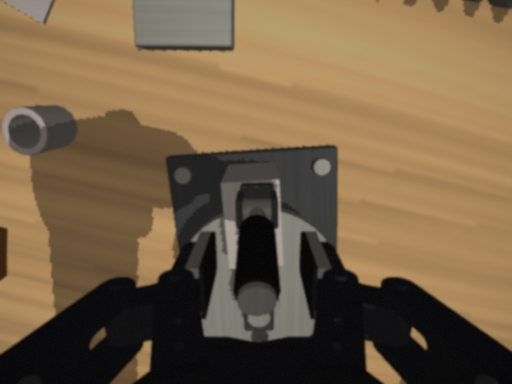

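View pics/s6c.png

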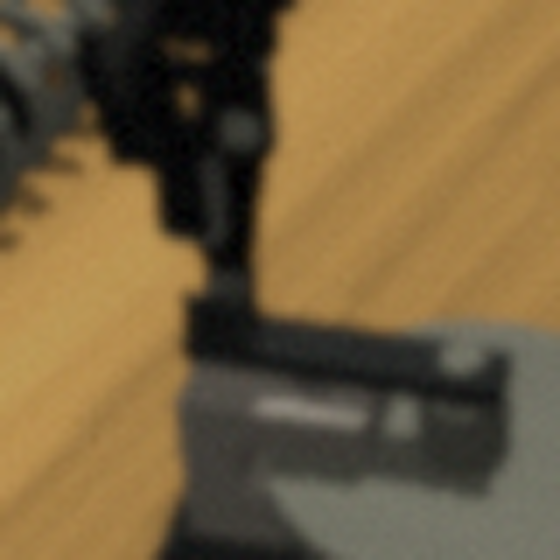

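```bash
python3 - <<'E'
from h import *
np.set_printoptions(precision=4,suppress=True)
S=camera_model('side');W=camera_model('wrist'); A=np.array([.595,.0465,0]);th=.232
P,e=tri(S,(160+238/7-.4,160+130/7-.4),W,(257,298));u=np.array([np.cos(th),np.sin(th),0])
print(P,e,u@(P-A))
print(plane(W,(257,298),.176), plane(W,(258,215),.111))
E
```

```text
[0.6652 0.0648 0.1733] 2.9542729919949287e-05 0.07253671492794554
[0.6671 0.0652 0.176 ] [0.6781 0.0674 0.111 ]
```

Call:
arm_command(series=[[40, [0, 5, 0], 0], [10, [0, 5, 0], 0], [10, [0, 5, 0], 0], [10, [0, 5, 0], 0], [10, [0, 5, 0], 0], [10, [0, 0, 0], 0], [10, [0, -5, 0], 0], [10, [0, -8, 0], 0]], squeeze=60)

```text
t: 7.05
eef_pos: [0.6789, 0.0678, 0.1618]
tool_rot: [0.002, 0.786, -0.618, -0.001]
contact_force: [-8.8, -1.7, 8.1]
gripper_width: 0.215
```

```bash
python3 d.py .6777 .0663 .162; python3 - <<'E'
from h import *
np.set_printoptions(precision=4,suppress=True)
s=read_camera('side');cv2.imwrite('pics/s7c.png',cv2.resize(s[160:240,160:240],None,fx=7,fy=7,interpolation=cv2.INTER_CUBIC))
E
```

```text
t 7.05 [0.6789 0.0678 0.1618] F [-8.7765 -1.6976  8.1467] w 18.368316628403015 yaw -1.3322371367772212 q7 -1.6653824851790584
tool mm [ 1.2041  1.4795 -0.1996]
```

View pics/s7c.png

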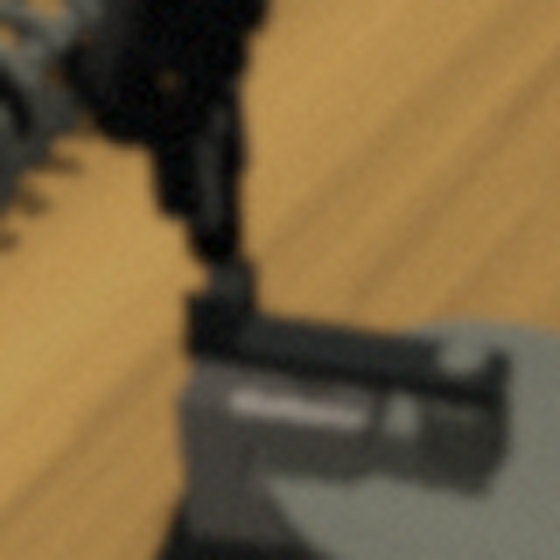

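Call:
arm_command(series=[[10, [0, -2, 0], 0], [10, [0, -4, 0], 0], [10, [0, -4, 0], 0]], squeeze=60)

```text
t: 7.48
eef_pos: [0.6805, 0.0683, 0.1616]
tool_rot: [0.004, 0.786, -0.618, -0.003]
contact_force: [-15.8, -3.3, 14.3]
gripper_width: 0.212
```

```bash
python3 d.py .6777 .0663 .162; python3 - <<'E'
from h import *
np.set_printoptions(precision=4,suppress=True)
cv2.imwrite('pics/w8.png',read_camera('wrist'))
s=read_camera('side');cv2.imwrite('pics/s8c.png',cv2.resize(s[160:240,160:240],None,fx=7,fy=7,interpolation=cv2.INTER_CUBIC))
E
```

```text
t 7.475 [0.6805 0.0683 0.1616] F [-15.8356  -3.3312  14.265 ] w 18.132109346350465 yaw -1.332441881537257 q7 -1.6653330945402445
tool mm [ 1.3002  3.182  -0.4002]
```

View pics/w8.png

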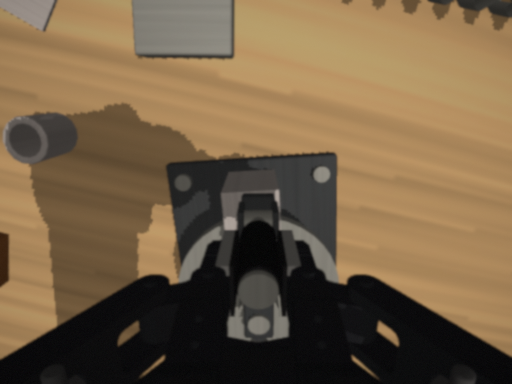

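View pics/s8c.png

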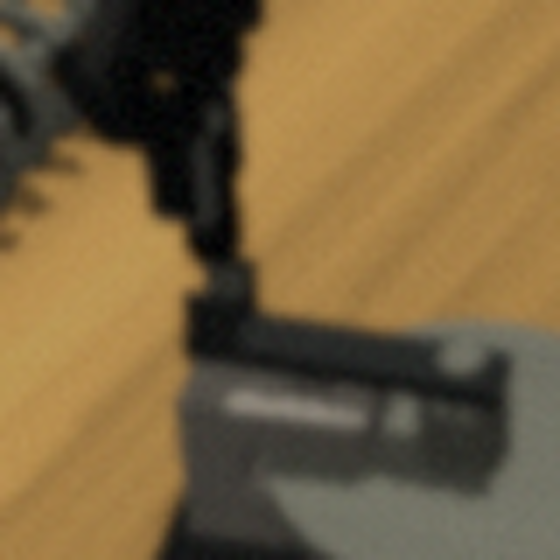

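```bash
python3 - <<'E'
from h import *
np.set_printoptions(precision=4,suppress=True)
W=camera_model('wrist'); A=np.array([.595,.0465,0])
P=plane(W,(259,287),.177);d=P-A;print(P,np.hypot(*d[:2]),np.arctan2(d[1],d[0]))
E
```

```text
[0.6806 0.0676 0.177 ] 0.0881232990000379 0.24190129663407212
```

Call:
arm_command(series=[[30, [0, 0, 0], 0], [30, [0, 0, 0], 0], [30, [0, 0, 0], 0]], squeeze=30)

```text
t: 7.95
eef_pos: [0.6853, 0.0697, 0.1617]
tool_rot: [-0.0, 0.786, -0.618, 0.0]
contact_force: [0.3, -0.3, -0.3]
gripper_width: 0.356
```

```bash
python3 d.py .6777 .0663 .162; python3 - <<'E'
from h import *
np.set_printoptions(precision=4,suppress=True)
w=read_camera('wrist');cv2.imwrite('pics/w9.png',cv2.resize(w[180:350,170:350],None,fx=3.5,fy=3.5,interpolation=cv2.INTER_CUBIC))
E
```

```text
t 7.95 [0.6853 0.0697 0.1617] F [ 0.2714 -0.3077 -0.2864] w 30.38663151238208 yaw -1.3319812345718658 q7 -1.6653386845910783
tool mm [ 1.4852  8.1336 -0.304 ]
```

View pics/w9.png

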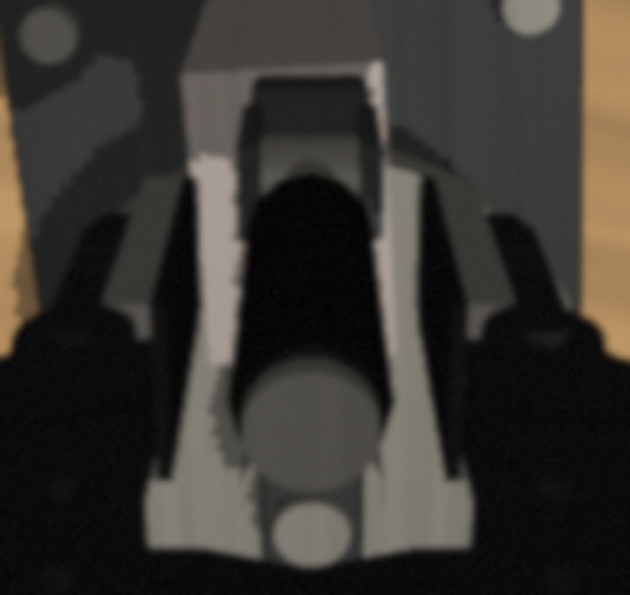

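```bash
python3 - <<'E'
from h import *
np.set_printoptions(precision=4,suppress=True)
W=camera_model('wrist'); A=np.array([.595,.0465,0])
for px,z in [((170+311/3.5-.4,180+425/3.5-.4),.177),((170+312/3.5-.4,180+535/3.5-.4),.093)]:
    P=plane(W,px,z);d=P-A;print(P,np.hypot(*d[:2]),np.arctan2(d[1],d[0]))
E
```

```text
[0.6786 0.0676 0.177 ] 0.08625200453419254 0.24697656172700122
[0.5949 0.0467 0.093 ] 0.0002045850089912168 2.0695128309194706
```

Call:
arm_command(series=[[30, [0.4, 4, 0], 0], [30, [0.4, 7, 0], 0], [10, [0.4, 7, 0], 0], [10, [0.4, 7, 0], 0], [10, [0.4, 7, 0], 0], [10, [0.4, 7, 0], 0]], squeeze=40)

```text
t: 8.75
eef_pos: [0.6777, 0.0673, 0.1619]
tool_rot: [0.0, 0.786, -0.618, -0.0]
contact_force: [-3.4, -0.0, 3.8]
gripper_width: 0.223
```

```bash
python3 d.py .6786 .0676 .162; python3 - <<'E'
from h import *
np.set_printoptions(precision=1,suppress=True)
o=status.get_obs();R=Rt(o); A=np.array([.595,.0467]); r=.0863
th0=.244; N=24; tot=-(np.pi-.058)
c=lambda t:np.append(A+r*np.array([np.cos(t),np.sin(t)]),0)
k=np.arange(0,N+1); s=tot*k/N
P=np.array([1000*R.T@(c(th0+x)-c(th0)) for x in s])
for j in range(3): print(P[8*j+1:8*j+9,:2]-P[8*j,:2])
print(c(th0+tot))
E
```

```text
t 8.75 [0.6777 0.0673 0.1619] F [-3.4105 -0.0275  3.781 ] w 19.062801876215307 yaw -1.3321448001458358 q7 -1.6649164355300774
tool mm [-0.118  -0.917  -0.1267]
[[11.1  0.7]
 [21.9  2.7]
 [32.5  6.2]
 [42.5 10.9]
 [51.8 16.9]
 [60.3 24.1]
 [67.7 32.3]
 [74.1 41.3]]
[[ 5.2  9.8]
 [ 9.  20.2]
 [11.5 31. ]
 [12.6 42. ]
 [12.3 53.1]
 [10.5 64. ]
 [ 7.4 74.7]
 [ 2.9 84.8]]
[[ -5.7   9.5]
 [-12.6  18.2]
 [-20.6  25.9]
 [-29.5  32.5]
 [-39.1  37.9]
 [-49.4  42.1]
 [-60.1  44.9]
 [-71.1  46.3]]
[0.5 0.  0. ]
```

Call:
arm_command(series=[[10, [11.1, 0.7, 0], 0], [10, [21.9, 2.7, 0], 0], [10, [32.5, 6.2, 0], 0], [10, [42.5, 10.9, 0], 0], [10, [51.8, 16.9, 0], 0], [10, [60.3, 24.1, 0], 0], [10, [67.7, 32.3, 0], 0], [10, [74.1, 41.3, 0], 0]], squeeze=40)

```text
t: 9.75
eef_pos: [0.6554, -0.0135, 0.1619]
tool_rot: [-0.001, 0.786, -0.618, -0.001]
contact_force: [-3.7, 5.8, 3.6]
gripper_width: 0.217
```

```bash
python3 d.py; python3 - <<'E'
from h import *
cv2.imwrite('pics/w10.png',read_camera('wrist'))
t=read_camera('top');cv2.imwrite('pics/t10.png',cv2.resize(t[120:225,170:270],None,fx=5.5,fy=5.5,interpolation=cv2.INTER_CUBIC))
E
```

```text
t 9.75 [ 0.6554 -0.0135  0.1619] F [-3.6921  5.7764  3.644 ] w 18.497159447238353 yaw -1.3317193465793462 q7 -1.5434431736354302
```

View pics/w10.png

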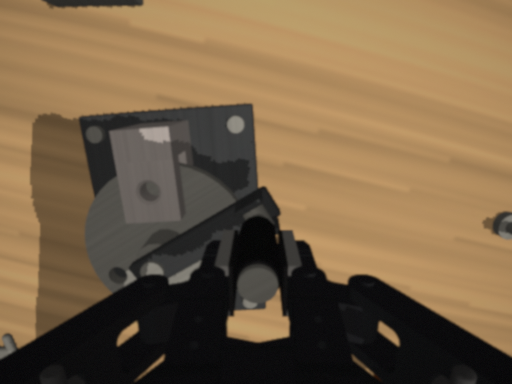

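```bash
python3 - <<'E'
from h import *
W=camera_model('wrist');print(plane(W,(149.5,190),.074)); print(np.array([.595+.052*np.cos(.302),.0467+.052*np.sin(.302)]))
w=cv2.imread('pics/w10.png');cv2.imwrite('pics/w10c.png',cv2.resize(w[110:240,80:260],None,fx=4,fy=4,interpolation=cv2.INTER_CUBIC))
E
```

```text
[0.64588802 0.06065155 0.074     ]
[0.64464666 0.06216637]
```

View pics/w10c.png

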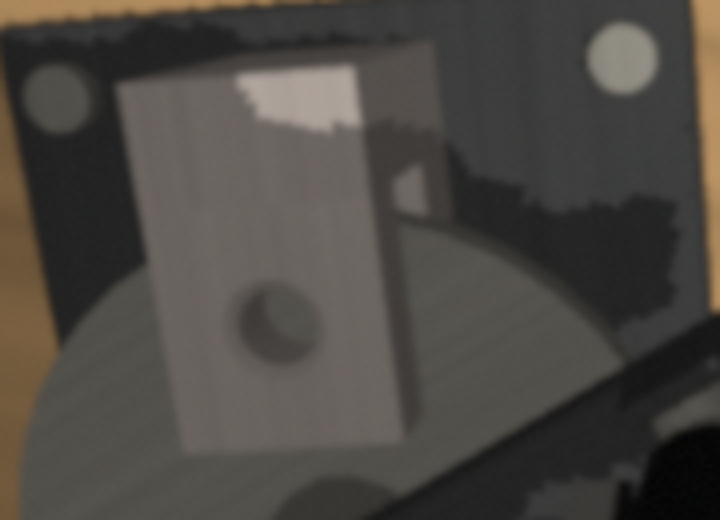

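Call:
arm_command(series=[[10, [5.2, 9.8, 0], 0], [10, [9, 20.2, 0], 0], [10, [11.5, 31, 0], 0], [10, [12.6, 42, 0], 0], [10, [12.3, 53.1, 0], 0], [10, [10.5, 64, 0], 0], [10, [7.4, 74.7, 0], 0], [10, [2.9, 84.8, 0], 0]], squeeze=40)

```text
t: 10.85
eef_pos: [0.5749, -0.0361, 0.1619]
tool_rot: [-0.002, 0.786, -0.618, 0.001]
contact_force: [2.2, 6.7, -2.2]
gripper_width: 0.22
```

Call:
arm_command(series=[[10, [-5.7, 9.5, 0], 0], [10, [-12.6, 18.2, 0], 0], [10, [-20.6, 25.9, 0], 0], [10, [-29.5, 32.5, 0], 0], [10, [-39.1, 37.9, 0], 0], [10, [-49.4, 42.1, 0], 0], [10, [-60.1, 44.9, 0], 0], [10, [-71.1, 46.3, 0], 0]], squeeze=40)

```text
t: 11.85
eef_pos: [0.5138, 0.0204, 0.162]
tool_rot: [-0.001, 0.786, -0.618, 0.002]
contact_force: [6.5, 0.8, -5.4]
gripper_width: 0.218
```

```bash
python3 d.py .5126 .021 .162; python3 - <<'E'
from h import *
cv2.imwrite('pics/w11.png',read_camera('wrist'))
t=read_camera('top');cv2.imwrite('pics/t11.png',cv2.resize(t[120:225,170:270],None,fx=5.5,fy=5.5,interpolation=cv2.INTER_CUBIC))
E
```

```text
t 11.85 [0.5138 0.0204 0.162 ] F [ 6.4734  0.8234 -5.4324] w 18.64766654058947 yaw -1.333188442559285 q7 -1.6305485199420255
tool mm [-0.8707  0.9821 -0.0209]
```

View pics/w11.png

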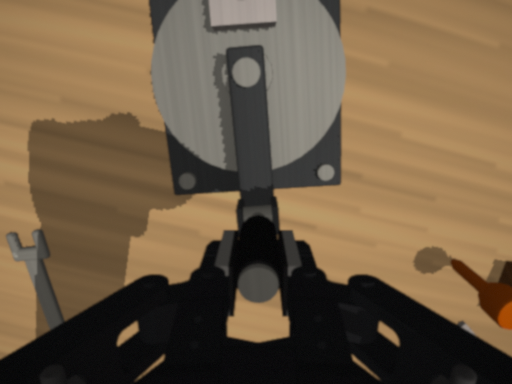

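View pics/t11.png

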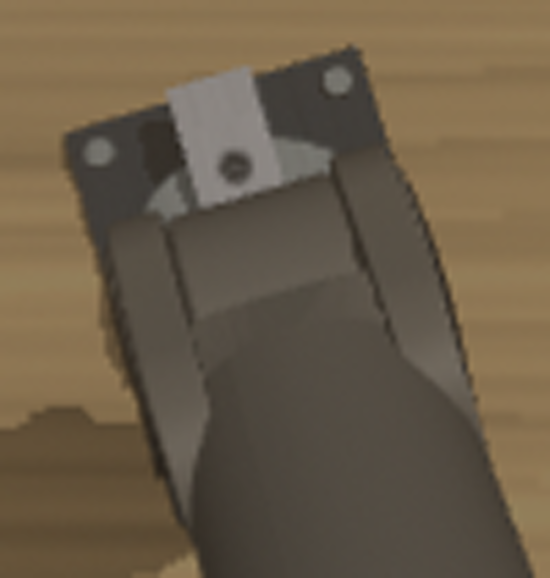

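```bash
python3 - <<'E'
from h import *
np.set_printoptions(precision=4,suppress=True)
W=camera_model('wrist');T=camera_model('top')
w=cv2.imread('pics/w11.png');g=cv2.cvtColor(w,cv2.COLOR_BGR2GRAY)
cv2.imwrite('pics/w11c.png',cv2.resize(w[0:240,160:360],None,fx=2.5,fy=2.5,interpolation=cv2.INTER_CUBIC)[:600])
a=plane(W,(246,72),.093);print('bolt',a)
for y in (110,140,165): print(y,list(g[y,222:285]))
print('guide top',plane(T,(170+235/5.5-.4,120+168/5.5-.4),.074))
E
```

```text
bolt [0.595  0.0483 0.093 ]
110 [np.uint8(82), np.uint8(81), np.uint8(80), np.uint8(80), np.uint8(79), np.uint8(80), np.uint8(79), np.uint8(78), np.uint8(74), np.uint8(60), np.uint8(48), np.uint8(48), np.uint8(52), np.uint8(55), np.uint8(55), np.uint8(55), np.uint8(57), np.uint8(56), np.uint8(56), np.uint8(57), np.uint8(56), np.uint8(57), np.uint8(56), np.uint8(56), np.uint8(57), np.uint8(58), np.uint8(59), np.uint8(59), np.uint8(58), np.uint8(58), np.uint8(59), np.uint8(60), np.uint8(58), np.uint8(58), np.uint8(59), np.uint8(59), np.uint8(59), np.uint8(60), np.uint8(60), np.uint8(60), np.uint8(60), np.uint8(61), np.uint8(60), np.uint8(58), np.uint8(58), np.uint8(78), np.uint8(111), np.uint8(128), np.uint8(131), np.uint8(131), np.uint8(133), np.uint8(133), np.uint8(133), np.uint8(135), np.uint8(135), np.uint8(136), np.uint8(135), np.uint8(134), np.uint8(132), np.uint8(134), np.uint8(137), np.uint8(137), np.uint8(137)]
140 [np.uint8(103), np.uint8(87), np.uint8(80), np.uint8(79), np.uint8(78), np.uint8(79), np.uint8(79), np.uint8(78), np.uint8(79), np.uint8(78), np.uint8(77), np.uint8
[... 970 characters left out ...]
.uint8(50), np.uint8(51), np.uint8(54), np.uint8(55), np.uint8(55), np.uint8(56), np.uint8(58), np.uint8(56), np.uint8(57), np.uint8(57), np.uint8(57), np.uint8(57), np.uint8(57), np.uint8(59), np.uint8(59), np.uint8(58), np.uint8(58), np.uint8(58), np.uint8(58), np.uint8(58), np.uint8(59), np.uint8(57), np.uint8(59), np.uint8(58), np.uint8(59), np.uint8(59), np.uint8(58), np.uint8(58), np.uint8(59), np.uint8(59), np.uint8(58), np.uint8(57), np.uint8(58), np.uint8(79), np.uint8(109), np.uint8(126), np.uint8(130), np.uint8(130), np.uint8(131), np.uint8(131), np.uint8(130), np.uint8(130), np.uint8(127), np.uint8(123), np.uint8(116), np.uint8(105), np.uint8(96)]
guide top [0.6425 0.062  0.074 ]
```

View pics/w11c.png

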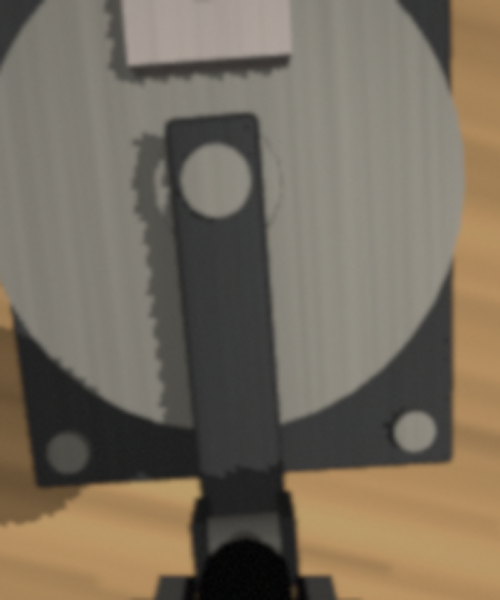

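```bash
python3 - <<'E'
from h import *
np.set_printoptions(precision=4,suppress=True)
W=camera_model('wrist')
for c,zz in (((231,267.3,237,271.3),.09),):
    L=[plane(W,p,zz) for p in [(c[0],110),(c[2],165),(c[1],110),(c[3],165)]]
    print([np.arctan2(*(L[i]-L[i+1])[[1,0]]) for i in (0,2)], np.linalg.norm(L[0]-L[2]),(L[0]+L[2])/2,(L[1]+L[3])/2)
    m1=(L[1]+L[3])/2
    for A in ([.595,.0467],[.595,.0483]): d=np.array(A)-m1[:2]; print(np.arctan2(d[1],d[0]))
# plate edges: right edge (451..448) left edge; bolts
b=[plane(W,p,.013) for p in [(160+68/2.5-.4,453/2.5-.4),(160+414/2.5-.4,431/2.5-.4)]]
d=b[0]-b[1];print(np.arctan2(d[1],d[0])-np.pi/2)
b=[plane(W,p,.074) for p in [(160+128/2.5-.4,65/2.5-.4),(160+290/2.5-.4,53/2.5-.4)]]
d=b[0]-b[1];print(np.arctan2(d[1],d[0])-np.pi/2,np.linalg.norm(d))
P=plane(W,(258,281),.177);print(P)
E
```

```text
[np.float64(0.3297049209873086), np.float64(0.32106831678076014)] 0.021720600306152592 [0.5745 0.0417 0.09  ] [0.5426 0.0309 0.09  ]
0.2925894256319461
0.3203276413465498
0.30418324961029164
0.3058741785263135 0.03968414224722172
[0.5155 0.022  0.177 ]
```

Call:
arm_command(series=[[10, [-1, 0, 0], 0], [10, [-1.7, 0, 0], 0], [10, [-1.7, 0, 0], 0], [40, [-1.7, 0, 0], 0], [40, [-1.7, 0, 0], 0], [40, [-1.7, 0, 0], 0]], squeeze=40)

```text
t: 12.7
eef_pos: [0.5114, 0.0223, 0.1618]
tool_rot: [0.0, 0.786, -0.618, 0.0]
contact_force: [-0.0, 0.2, 0.1]
gripper_width: 0.467
```

```bash
python3 d.py; python3 - <<'E'
from h import *
np.set_printoptions(precision=4,suppress=True)
W=camera_model('wrist');w=read_camera('wrist');cv2.imwrite('pics/w12.png',w);
import pickle; pickle.dump(W,open('w12.pkl','wb'))
E
```

```text
t 12.7 [0.5114 0.0223 0.1618] F [-0.0443  0.1888  0.1392] w 39.855764271297154 yaw -1.3323073586561414 q7 -1.633664235359308
```

View pics/w12.png

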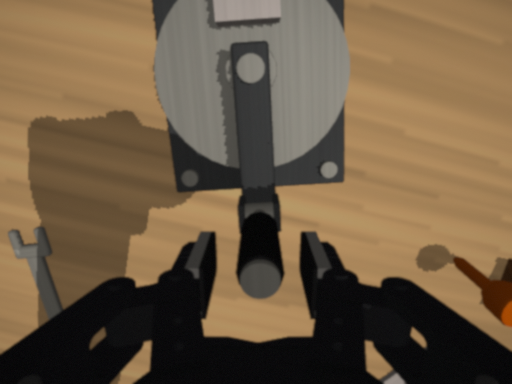

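Call:
arm_command(series=[[40, [0, 0, -25], 0], [40, [0, 0, -55], 0], [40, [0, -20, -60], 0], [40, [0, -50, -60], 0], [40, [0, -67, -60], 0], [40, [0, -67, -60], 0], [40, [0, -67, -60], 0]])

```text
t: 13.62
eef_pos: [0.5758, 0.0381, 0.2215]
tool_rot: [0.0, 0.786, -0.618, -0.0]
contact_force: [-0.1, 0.1, -0.1]
gripper_width: 0.471
```

```bash
python3 d.py; python3 - <<'E'
from h import *
np.set_printoptions(precision=4,suppress=True)
import pickle; W0=pickle.load(open('w12.pkl','rb'))
print('tip',plane(W0,(261,278),.177))
W=camera_model('wrist');w=read_camera('wrist');cv2.imwrite('pics/w13.png',w);
pickle.dump(W,open('w13.pkl','wb'))
s=read_camera('side');cv2.imwrite('pics/s13.png',cv2.resize(s[150:290,150:300],None,fx=4,fy=4,interpolation=cv2.INTER_CUBIC))
cv2.imwrite('pics/w13c.png',cv2.resize(w[50:200,180:330],None,fx=4,fy=4,interpolation=cv2.INTER_CUBIC))
E
```

```text
t 13.625 [0.5758 0.0381 0.2215] F [-0.136   0.0623 -0.1021] w 40.195632039280724 yaw -1.3320920748994785 q7 -1.6278252018153836
tip [0.5153 0.0217 0.177 ]
```

View pics/w13.png

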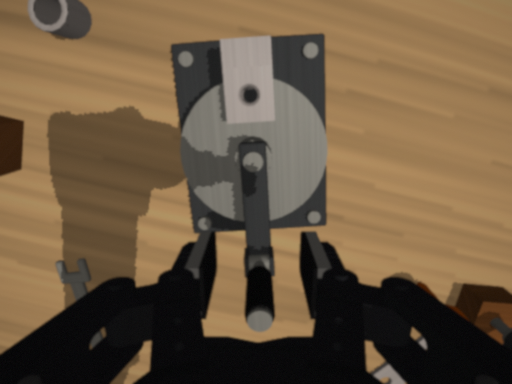

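View pics/w13c.png

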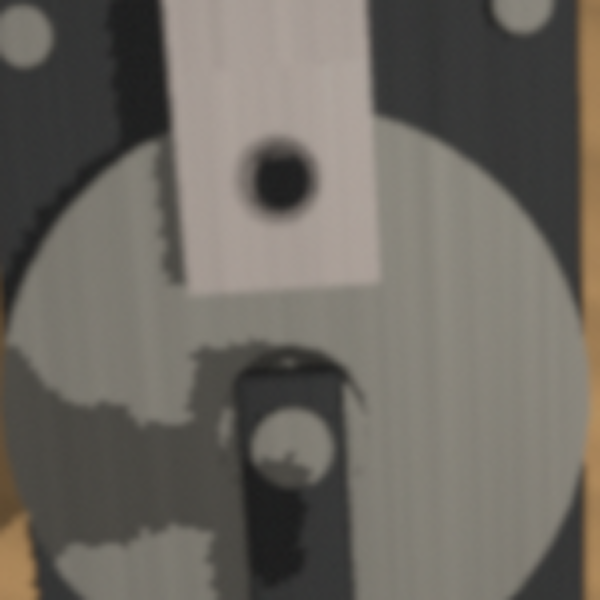

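View pics/s13.png

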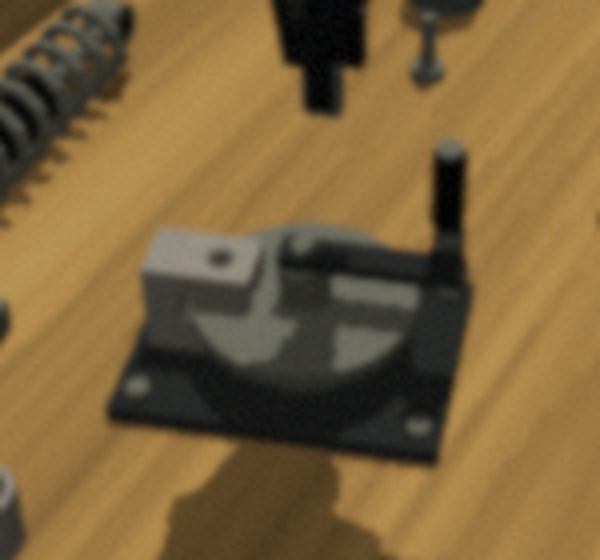

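```bash
python3 - <<'E'
from h import *
np.set_printoptions(precision=4,suppress=True)
import pickle; W=pickle.load(open('w13.pkl','rb'));S=camera_model('side')
print((proj(S,[[.5138,.0214,.117],[.5138,.0214,.15],[.5138,.0214,.177],[.5138+.0075,.0214+.0023,.177]])+.4-150)*4)
print('guide',plane(W,(180+278/4-.4,50+178/4-.4),.074),'core',plane(W,(180+283/4-.4,50+182/4-.4),.036))
print('axis bolt',plane(W,(180+292/4-.4,50+447/4-.4),.093))
print(tri(W,(260,320),S,(150+451/4-.4,150+150/4-.4)))
w=cv2.imread('pics/w13.png');print(flange(W,w,(175,75,330,225))[:3])
E
```

```text
[[446.9368 227.9315]
 [448.4452 183.219 ]
 [449.7313 145.1219]
 [435.7131 143.4387]]
guide [0.6455 0.062  0.074 ] core [0.6449 0.0616 0.036 ]
axis bolt [0.5956 0.0468 0.093 ]
(array([0.5128, 0.0213, 0.1741]), np.float64(0.0005752747948284985))
(array([0.596 , 0.0464]), np.int64(392), 723)
```

```bash
python3 d.py .4236 -.289 .25
```

```text
t 13.725 [0.5758 0.0381 0.2217] F [-0.4024  0.4358 -0.1107] w 40.05263296404125 yaw -1.3322263098993405 q7 -1.6278728366928756
tool mm [281.8367 225.2009 -28.0439]
```

Call:
arm_command(series=[[50, [20, 16, -28], 0], [50, [60, 48, -28], 0], [50, [105, 84, -28], 0], [50, [150, 120, -28], 0], [50, [195, 156, -28], 0], [50, [240, 192, -28], 0], [50, [270, 216, -28], 0], [50, [282, 225, -28], 0]])

```text
t: 14.72
eef_pos: [0.4228, -0.2909, 0.25]
tool_rot: [0.0, 0.785, -0.619, 0.0]
contact_force: [-0.1, 0.1, -0.8]
gripper_width: 0.589
```

Call:
arm_command(series=[[50, [0, 0, 0], 0], [50, [0, 0, 0], 0]])

```text
t: 14.98
eef_pos: [0.4257, -0.287, 0.2498]
tool_rot: [-0.0, 0.787, -0.617, -0.0]
contact_force: [0.6, 0.4, -0.1]
gripper_width: 0.588
```

```bash
python3 d.py .4625 -.280 .085; python3 - <<'E'
from h import *
import pickle
W=camera_model('wrist');w=read_camera('wrist');cv2.imwrite('pics/w14.png',w);
pickle.dump(W,open('w14.pkl','wb'))
E
```

```text
t 14.975 [ 0.4257 -0.287   0.2498] F [ 0.5908  0.4163 -0.121 ] w 50.24947977570133 yaw -1.329267701483294 q7 -0.8942037097821663
tool mm [  2.1423 -37.3317 164.8421]
```

View pics/w14.png

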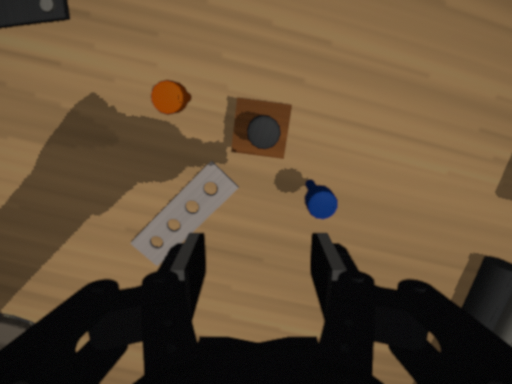

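```bash
python3 - <<'E'
from h import *
import pickle
np.set_printoptions(precision=4,suppress=True)
W=pickle.load(open('w14.pkl','rb'));w=cv2.imread('pics/w14.png')
c=cv2.resize(w[80:220,220:350],None,fx=5,fy=4.28,interpolation=cv2.INTER_CUBIC);cv2.imwrite('pics/w14c.png',cv2.resize(w[80:225,215:350],None,fx=4,fy=4,interpolation=cv2.INTER_CUBIC))
h=cv2.cvtColor(w,cv2.COLOR_BGR2HSV)
M=((h[...,1]<60)&(h[...,2]<110)&(h[...,2]>35)).astype(np.uint8);M[:, :240]=0;M[:,290:]=0;M[:110]=0;M[155:]=0
n,l,s,cc=cv2.connectedComponentsWithStats(M);i=1+np.argmax(s[1:,4]);print(s[i],cc[i])
print(plane(W,cc[i],.094),plane(W,(cc[i][0]+np.sqrt(s[i,4]/np.pi),cc[i][1]),.094))
E
```

```text
[248 116  32  32 764] [263.5589 131.9581]
[ 0.4678 -0.2821  0.094 ] [ 0.471  -0.2952  0.094 ]
```

View pics/w14c.png

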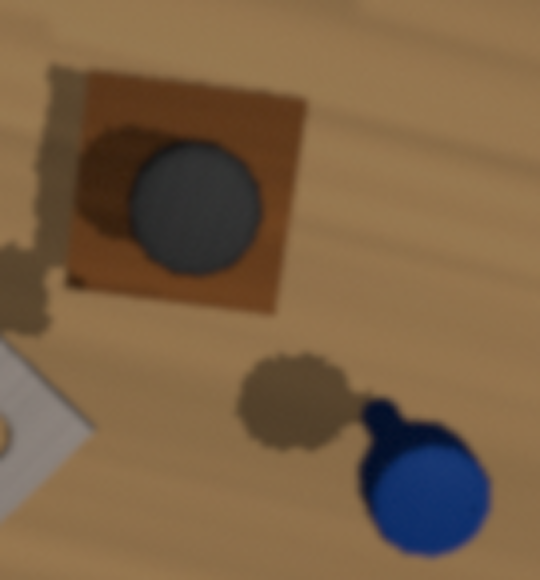

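```bash
python3 d.py .4665 -.2815 .085
```

```text
t 15.025 [ 0.4257 -0.287   0.2498] F [ 0.3077 -0.0261  0.0798] w 50.17883455209163 yaw -1.329033636971003 q7 -0.8941215825808317
tool mm [  4.5609 -40.8328 164.8151]
```

Call:
arm_command(series=[[50, [2, -20, 20], 0], [50, [4.5, -41, 60], 0], [50, [4.5, -41, 100], 0], [50, [4.5, -41, 115], 0], [50, [4.5, -41, 115], 0]])

```text
t: 15.65
eef_pos: [0.4655, -0.2827, 0.1344]
tool_rot: [0.0, 0.787, -0.617, -0.001]
contact_force: [0.1, 0.6, 0.0]
gripper_width: 0.586
```

```bash
python3 d.py .4665 -.2815 .085; python3 - <<'E'
from h import *
import pickle
np.set_printoptions(precision=4,suppress=True)
W=camera_model('wrist');w=read_camera('wrist');cv2.imwrite('pics/w15.png',w)
h=cv2.cvtColor(w,cv2.COLOR_BGR2HSV)
M=((h[...,1]<60)&(h[...,2]<110)&(h[...,2]>35)).astype(np.uint8);M[:,:215]=0;M[:,300:]=0;M[:180]=0;M[300:]=0
n,l,s,cc=cv2.connectedComponentsWithStats(M);i=1+np.argmax(s[1:,4]);print(s[i],cc[i],plane(W,cc[i],.094))
E
```

```text
t 15.65 [ 0.4655 -0.2827  0.1344] F [0.1174 0.5677 0.008 ] w 50.04156194072758 yaw -1.3310129120621992 q7 -0.9776481253294027
tool mm [-0.8312 -1.2899 49.4134]
[215 255  10  10  24] [219.3333 259.25  ] [ 0.4426 -0.2658  0.094 ]
```

View pics/w15.png

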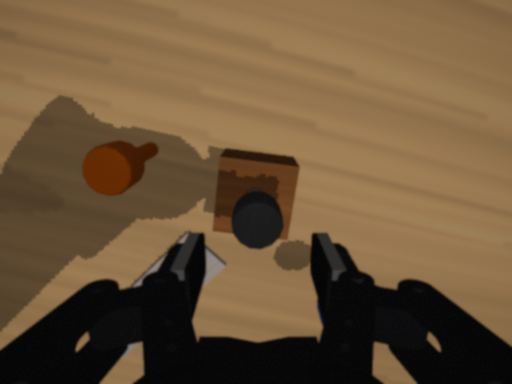

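```bash
python3 - <<'E'
from h import *
np.set_printoptions(precision=4,suppress=True)
W=camera_model('wrist');print(plane(W,(257.5,222),.094),plane(W,(257.5,220),.094))
E
python3 d.py .468 -.2825 .085
```

```text
[ 0.4704 -0.2824  0.094 ] [ 0.4716 -0.2821  0.094 ]
t 15.7 [ 0.4662 -0.2833  0.1355] F [-0.4447 -0.2496  0.4367] w 50.08289929958605 yaw -1.3314512386477224 q7 -0.9775689338453482
tool mm [-0.3298 -1.953  50.5234]
```

Call:
arm_command(series=[[50, [-0.3, -2, 25], 0], [50, [-0.3, -2, 45], 0], [50, [-0.3, -2, 50.5], 0], [20, [-0.3, -2, 50.5], 0], [20, [-0.3, -2, 50.5], 0], [20, [-0.3, -2, 50.5], 0], [20, [-0.3, -2, 50.5], 0]], squeeze=60)

```text
t: 16.58
eef_pos: [0.4682, -0.2825, 0.0856]
tool_rot: [-0.0, 0.786, -0.618, 0.001]
contact_force: [-0.4, 2.5, 6.2]
gripper_width: 0.334
```

```bash
python3 d.py; python3 - <<'E'
from h import *
w=read_camera('wrist');cv2.imwrite('pics/w16.png',w)
E
```

```text
t 16.575 [ 0.4682 -0.2825  0.0856] F [-0.3837  2.4679  6.2482] w 28.527005468014814 yaw -1.3317528576426847 q7 -0.9978611546395115
```

View pics/w16.png

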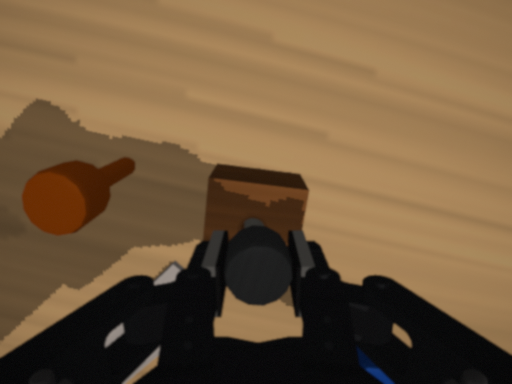

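Call:
arm_command(series=[[20, [0, 0, -10], 0], [20, [0, 0, -30], 0], [20, [0, 0, -60], 0], [20, [0, 0, -95], 0], [20, [0, 0, -110], 0], [20, [0, 0, -110], 0]], squeeze=60)

```text
t: 17.38
eef_pos: [0.4679, -0.2831, 0.1952]
tool_rot: [-0.0, 0.786, -0.618, 0.001]
contact_force: [-0.9, 0.9, -1.1]
gripper_width: 0.331
```

```bash
python3 d.py .6453 .0621 .2; python3 - <<'E'
from h import *
np.set_printoptions(precision=4,suppress=True)
W=camera_model('wrist');o=status.get_obs();w=read_camera('wrist');cv2.imwrite('pics/w17.png',w)
P=plane(W,(258,274),o['eef_pos'][2]+.0085);print(1000*Rt(o).T@(P-o['eef_pos']))
s=read_camera('side');cv2.imwrite('pics/s17.png',s)
E
```

```text
t 17.375 [ 0.4679 -0.2831  0.1952] F [-0.9354  0.8963 -1.1262] w 28.280694449308378 yaw -1.3323000575611217 q7 -0.9632110140705902
tool mm [-293.5592 -253.9386   -4.8733]
[ 0.2845 -1.4356 -8.4972]
```

View pics/w17.png

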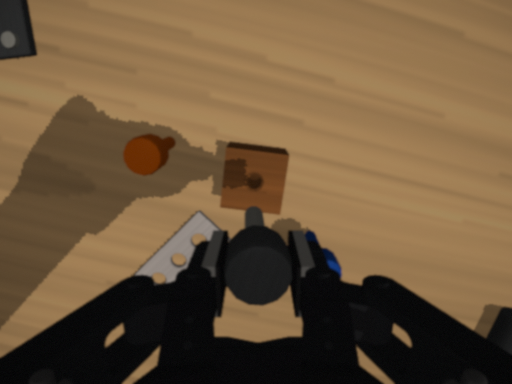

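View pics/s17.png

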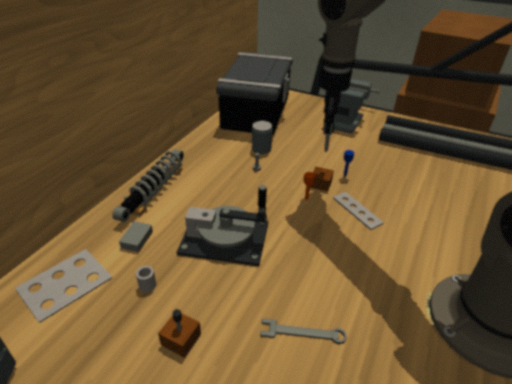

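```bash
python3 - <<'E'
from h import *
np.set_printoptions(precision=4,suppress=True)
W=camera_model('wrist');o=status.get_obs();w=cv2.imread('pics/w17.png')
cv2.imwrite('pics/w17c.png',cv2.resize(w[190:310,190:330],None,fx=5,fy=5,interpolation=cv2.INTER_CUBIC))
for px,dz in [((254,213),-.0796),((253.5,210),-.0796),((258,272),.0085)]:
    P=plane(W,px,o['eef_pos'][2]+dz);print(px,1000*Rt(o).T@(P-o['eef_pos']))
E
```

```text
(254, 213) [-2.2532  4.3843 79.6078]
(253.5, 210) [-2.5827  2.2296 79.6054]
(258, 272) [ 0.2751 -2.362  -8.5033]
```

View pics/w17c.png

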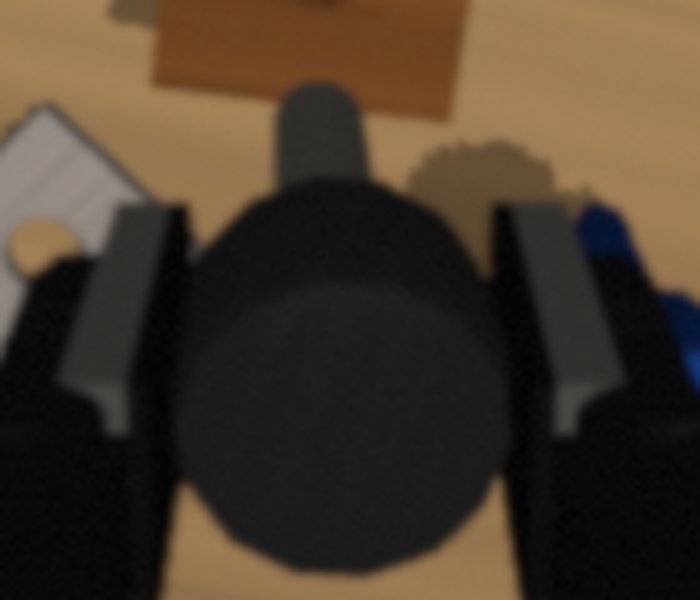

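Call:
arm_command(series=[[20, [-20, -17, -5], 0], [20, [-60, -52, -5], 0], [20, [-105, -91, -5], 0], [20, [-150, -130, -5], 0], [20, [-195, -169, -5], 0], [20, [-240, -208, -5], 0], [20, [-275, -238, -5], 0], [20, [-290, -251, -5], 0]], squeeze=60)

```text
t: 18.48
eef_pos: [0.6425, 0.0623, 0.1972]
tool_rot: [0.0, 0.788, -0.616, -0.001]
contact_force: [-0.8, -0.2, -1.8]
gripper_width: 0.331
```

Call:
arm_command(series=[[20, [-2, -2, 10], 0], [20, [-2, -2, 25], 0], [20, [-2, -2, 32], 0], [20, [-2, -2, 32], 0], [20, [-2, -2, 32], 0]], squeeze=60)

```text
t: 19.1
eef_pos: [0.6445, 0.0603, 0.1677]
tool_rot: [-0.0, 0.786, -0.618, 0.0]
contact_force: [0.2, -0.2, -1.0]
gripper_width: 0.33
```

```bash
python3 d.py .6453 .0621 .166; python3 - <<'E'
from h import *
W=camera_model('wrist');w=read_camera('wrist');cv2.imwrite('pics/w18.png',w)
cv2.imwrite('pics/w18c.png',cv2.resize(w[150:310,180:340],None,fx=3.7,fy=3.7,interpolation=cv2.INTER_CUBIC))
s=read_camera('side');cv2.imwrite('pics/s18.png',cv2.resize(s[150:270,150:280],None,fx=4.6,fy=4.6,interpolation=cv2.INTER_CUBIC))
E
```

```text
t 19.1 [0.6445 0.0603 0.1677] F [ 0.2224 -0.2157 -1.001 ] w 28.173243777015326 yaw -1.3328804236054521 q7 -1.6508864659135492
tool mm [-1.5954 -1.2574  1.7088]
```

View pics/w18c.png

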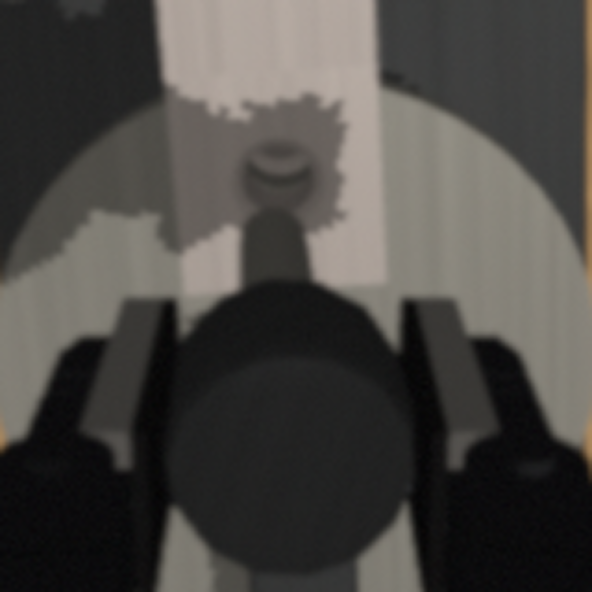

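View pics/s18.png

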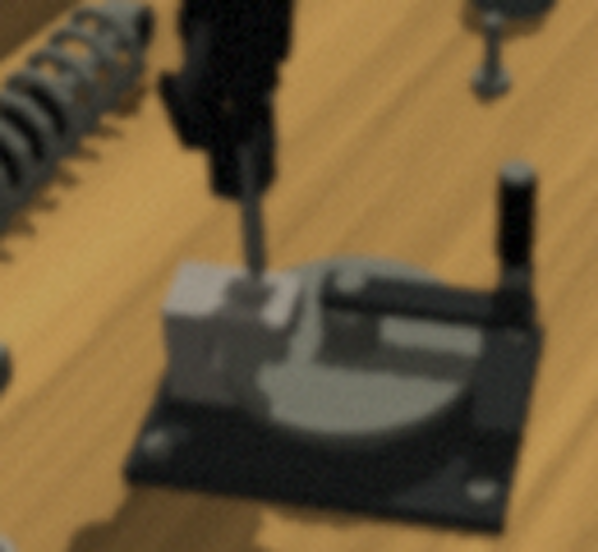

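```bash
python3 - <<'E'
from h import *
np.set_printoptions(precision=4,suppress=True)
W=camera_model('wrist');S=camera_model('side');o=status.get_obs();R=Rt(o)
g=plane(W,(255.4,196.2),.074);t=plane(W,(253.2,210),.0881)
print('guide',g,'tip',t,'tool diff',1000*R.T@(g-t))
# side: tip crop (256,275), hole mouth (252,291)
gs=plane(S,(150+252/4.6-.4,150+291/4.6-.4),.074);ts=plane(S,(150+256/4.6-.4,150+275/4.6-.4),.0881)
print(gs,ts,1000*R.T@(gs-ts))
# pin axis in side: top near (247,150)
print((proj(S,[[.6445,.0603,.0881],[.6445,.0603,.137]])+.4-150)*4.6)
E
```

```text
guide [0.6473 0.0627 0.074 ] tip [0.6418 0.0628 0.0881] tool diff [ 1.4191 -5.3708 14.1062]
[0.6458 0.0612 0.074 ] [0.6414 0.0628 0.0881] [ 2.6067 -3.96   14.1048]
[[253.4853 270.3422]
 [247.5951 196.5038]]
```

Call:
arm_command(series=[[20, [2, -4.7, 2], 0], [20, [2, -4.7, 10], 0], [20, [2, -4.7, 16], 0], [20, [2, -4.7, 20], 0], [20, [2, -4.7, 20], 0]], squeeze=60)

```text
t: 19.82
eef_pos: [0.6489, 0.06, 0.1467]
tool_rot: [0.0, 0.786, -0.618, -0.0]
contact_force: [0.2, -1.6, -1.8]
gripper_width: 0.329
```

```bash
python3 d.py .6453 .0621 .166; python3 - <<'E'
from h import *
W=camera_model('wrist');w=read_camera('wrist')
cv2.imwrite('pics/w19c.png',cv2.resize(w[150:310,180:340],None,fx=3.7,fy=3.7,interpolation=cv2.INTER_CUBIC))
s=read_camera('side');cv2.imwrite('pics/s19.png',cv2.resize(s[150:270,150:280],None,fx=4.6,fy=4.6,interpolation=cv2.INTER_CUBIC))
E
```

```text
t 19.825 [0.6489 0.06   0.1467] F [ 0.1839 -1.5872 -1.8495] w 28.089107595020096 yaw -1.3318996199176614 q7 -1.6543279598977574
tool mm [ -2.8838   3.0587 -19.3098]
```

View pics/w19c.png

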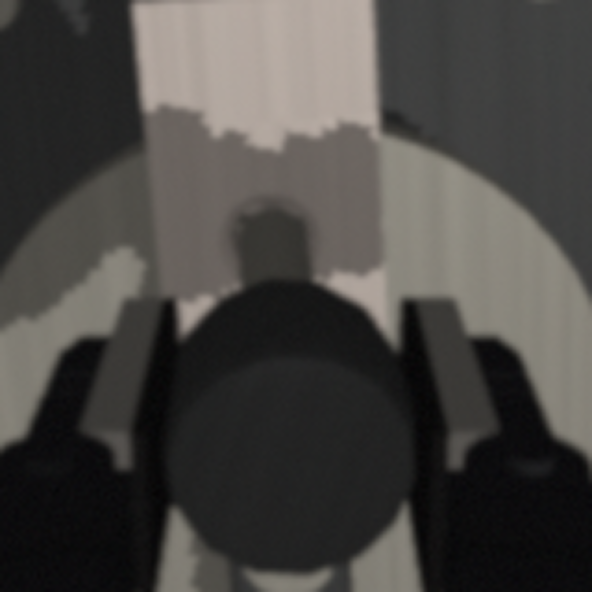

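View pics/s19.png

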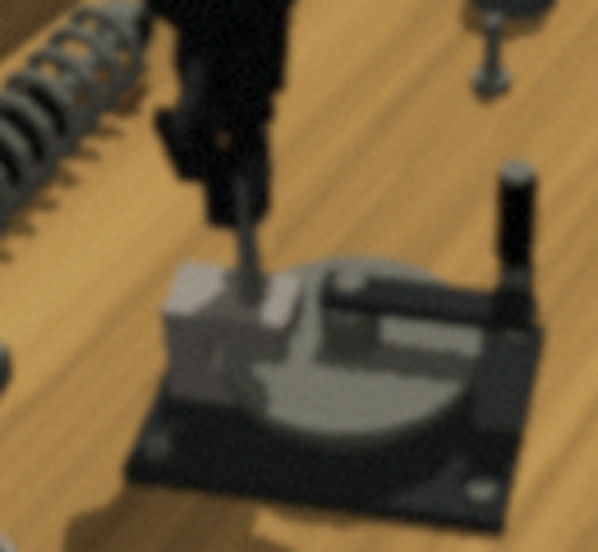

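Call:
arm_command(series=[[20, [-0.3, 0.5, 4], 0], [20, [-0.6, 0.8, 8], 0], [20, [-1, 1.2, 12], 0], [20, [-1.2, 1.5, 15], 0], [20, [-1.2, 1.5, 15], 0]], squeeze=60)

```text
t: 20.55
eef_pos: [0.6473, 0.0608, 0.1319]
tool_rot: [0.0, 0.786, -0.618, -0.0]
contact_force: [-0.9, 0.5, -0.5]
gripper_width: 0.333
```

```bash
python3 d.py .6453 .0621 .0976
```

```text
t 20.55 [0.6473 0.0608 0.1319] F [-0.8562  0.456  -0.454 ] w 28.417585199328375 yaw -1.3319082518810057 q7 -1.661163948282021
tool mm [-1.7147  1.6474 34.3107]
```

Call:
arm_command(series=[[20, [-0.3, 0.3, 4], 0], [20, [-0.5, 0.6, 8], 0], [20, [-0.7, 0.8, 12], 0], [20, [-0.9, 1, 16], 0], [20, [-0.9, 1, 16], 0]], squeeze=60)

```text
t: 21.18
eef_pos: [0.6463, 0.0613, 0.1159]
tool_rot: [0.0, 0.786, -0.618, -0.0]
contact_force: [0.0, -0.5, -1.9]
gripper_width: 0.335
```

```bash
python3 d.py .6453 .0621 .0976
```

```text
t 21.175 [0.6463 0.0613 0.1159] F [ 0.0415 -0.4651 -1.8535] w 28.57187282565742 yaw -1.3320381089029327 q7 -1.6680347513005087
tool mm [-0.9807  0.819  18.2928]
```

Through the flange with no resistance; on into the lower jaw.

Call:
arm_command(series=[[20, [-0.2, 0.2, 4], 0], [20, [-0.4, 0.4, 8], 0], [20, [-0.6, 0.6, 12], 0], [20, [-0.6, 0.6, 15], 0], [20, [-0.6, 0.6, 15], 0]], squeeze=60)

```text
t: 21.8
eef_pos: [0.646, 0.0613, 0.1011]
tool_rot: [0.0, 0.786, -0.618, 0.0]
contact_force: [3.3, -2.5, -2.6]
gripper_width: 0.329
```

```bash
python3 d.py .6453 .0621 .0976
```

```text
t 21.8 [0.646  0.0613 0.1011] F [ 3.2676 -2.536  -2.6472] w 28.120778106669928 yaw -1.3324196090555342 q7 -1.6742096488573728
tool mm [-0.9632  0.4759  3.4701]
```

Call:
arm_command(series=[[20, [0.4, -0.4, 2], 0], [20, [0.4, -0.4, 4], 0], [20, [0.4, -0.4, 5.5], 0], [20, [0.4, -0.4, 5.5], 0]], squeeze=60)

```text
t: 22.3
eef_pos: [0.6466, 0.0614, 0.098]
tool_rot: [-0.0, 0.786, -0.618, 0.001]
contact_force: [-3.3, -3.8, 14.8]
gripper_width: 0.334
```

```bash
python3 d.py .6453 .0621 .0976; python3 - <<'E'
from h import *
W=camera_model('wrist');w=read_camera('wrist');cv2.imwrite('pics/w20.png',w)
s=read_camera('side');cv2.imwrite('pics/s20.png',cv2.resize(s[150:270,150:280],None,fx=4.6,fy=4.6,interpolation=cv2.INTER_CUBIC))
E
```

```text
t 22.3 [0.6466 0.0614 0.098 ] F [-3.3092 -3.8011 14.7835] w 28.53709222178096 yaw -1.3324739294212349 q7 -1.6755278151060666
tool mm [-0.9726  1.0758  0.4477]
```

View pics/s20.png

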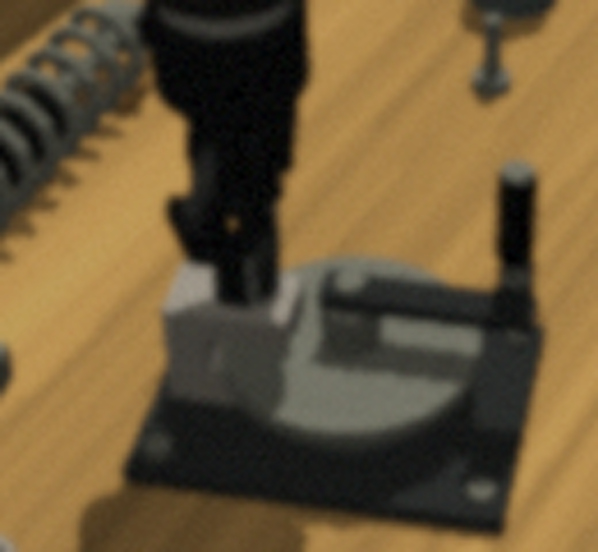

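Call:
arm_command(series=[[20, [0, 0, 0], 0], [45, [0, 0, -1], 0], [45, [0, 0, -1], 0], [45, [0, 0, -1], 0], [45, [0, 0, -20], 0], [45, [0, 0, -50], 0], [45, [0, 0, -70], 0], [45, [0, 0, -70], 0]])

```text
t: 23.4
eef_pos: [0.6474, 0.0619, 0.1682]
tool_rot: [-0.002, 0.786, -0.618, 0.001]
contact_force: [-0.1, 0.4, -0.2]
gripper_width: 0.528
```

```bash
python3 d.py; python3 - <<'E'
from h import *
import pickle
W=camera_model('wrist');w=read_camera('wrist');cv2.imwrite('pics/w21.png',w);pickle.dump(W,open('w21.pkl','wb'))
s=read_camera('side');cv2.imwrite('pics/s21.png',cv2.resize(s[150:270,150:280],None,fx=4.6,fy=4.6,interpolation=cv2.INTER_CUBIC))
E
```

```text
t 23.4 [0.6474 0.0619 0.1682] F [-0.0609  0.415  -0.219 ] w 45.11984630551209 yaw -1.3321442147604146 q7 -1.6521541841382816
```

View pics/w21.png

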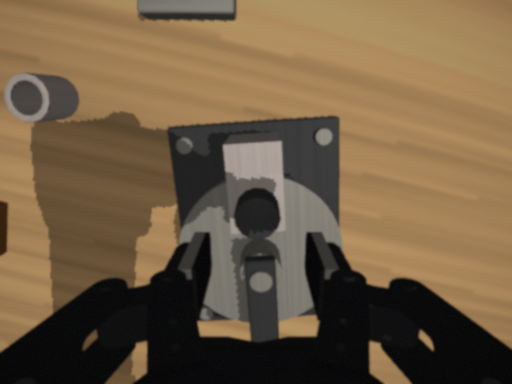

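View pics/s21.png

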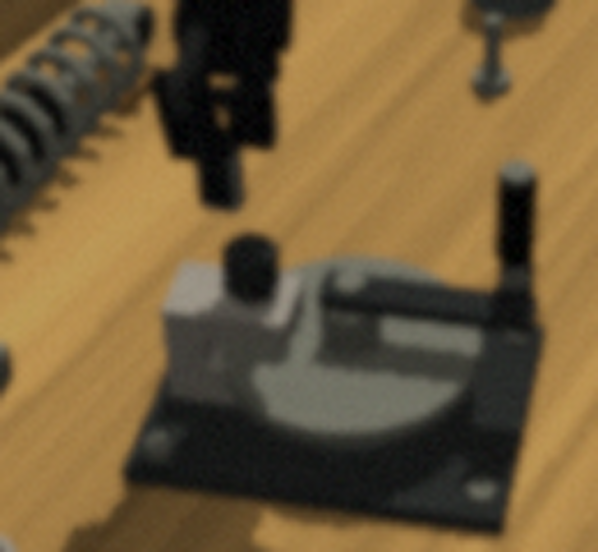

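Call:
arm_command(series=[[0, [0, 0, 10], 0], [0, [0, 0, 20], 0], [0, [0, 0, 30], 0], [0, [0, 0, 36], 0], [0, [0, 0, 40], 0], [0, [0, 0, 43], 0], [0, [0, 0, 45.5], 0], [0, [0, 0, 46.5], 0]])

```text
t: 24.5
eef_pos: [0.6472, 0.0618, 0.123]
tool_rot: [-0.001, 0.786, -0.618, 0.001]
contact_force: [-10.6, -1.5, 26.1]
gripper_width: 0.001
```

```bash
python3 d.py
```

```text
t 24.5 [0.6472 0.0618 0.123 ] F [-10.6068  -1.5327  26.1042] w 0.08548085455765564 yaw -1.3324011985545914 q7 -1.667588510835682
```

Call:
arm_command(series=[[0, [0, 0, -10], 0], [0, [0, 0, -40], 0], [0, [0, 0, -90], 0], [0, [0, 0, -130], 0], [20, [60, 0, -150], 0], [20, [120, 0, -150], 0], [20, [175, 0, -150], 0], [20, [190, 0, -150], 0]])

```text
t: 25.5
eef_pos: [0.691, -0.1291, 0.2692]
tool_rot: [0.001, 0.784, -0.621, 0.001]
contact_force: [-0.6, 0.5, 0.2]
gripper_width: 0.234
```

Call:
arm_command(series=[[20, [0, 0, 0], 0], [20, [0, 0, 0], 0]])

```text
t: 25.75
eef_pos: [0.6911, -0.1201, 0.2694]
tool_rot: [-0.001, 0.787, -0.617, -0.001]
contact_force: [-0.7, 0.1, -0.5]
gripper_width: 0.232
```

```bash
python3 d.py; python3 - <<'E'
from h import *
s=read_camera('side');cv2.imwrite('pics/s22.png',s);cv2.imwrite('pics/s22c.png',cv2.resize(s[150:270,150:280],None,fx=4.6,fy=4.6,interpolation=cv2.INTER_CUBIC))
t=read_camera('top');cv2.imwrite('pics/t22.png',t);cv2.imwrite('pics/t22c.png',cv2.resize(t[120:225,170:270],None,fx=5.5,fy=5.5,interpolation=cv2.INTER_CUBIC))
E
```

```text
t 25.75 [ 0.6911 -0.1201  0.2694] F [-0.6802  0.1274 -0.4915] w 19.78568282259745 yaw -1.328911863608853 q7 -1.3297470655006187
```

View pics/s22c.png

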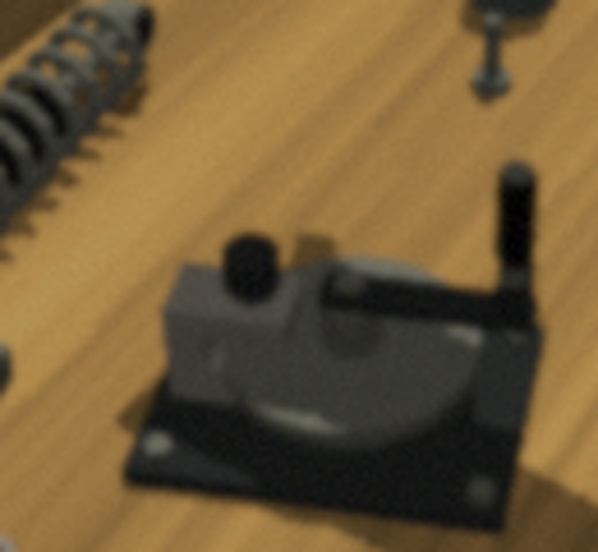

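View pics/t22.png

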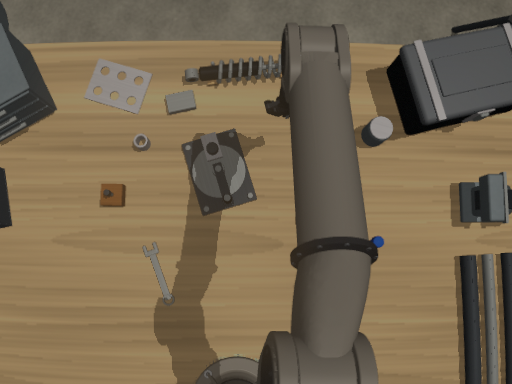

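View pics/t22c.png

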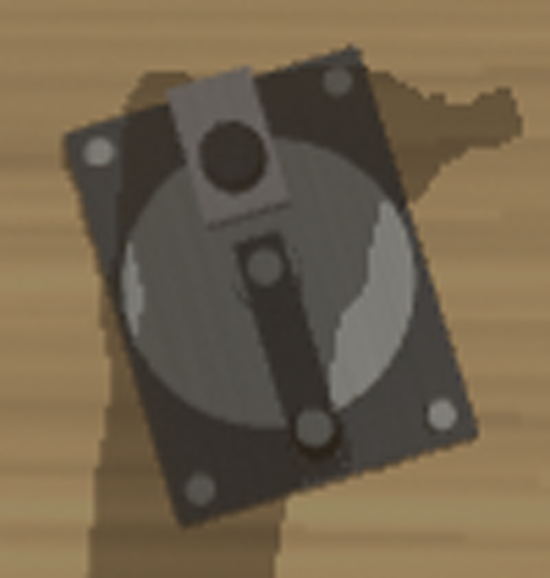

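```bash
python3 - <<'E'
from h import *
np.set_printoptions(precision=4,suppress=True)
T=camera_model('top');S=camera_model('side');A=np.array([.5952,.0467])
tp=(170+315/5.5-.4,120+428/5.5-.4)
P=plane(T,tp,.177)
B=plane(T,(170+265/5.5-.4,120+267/5.5-.4),.093)
d=(P-B)[:2];print('tip',P,'bolt',B,np.hypot(*d),np.arctan2(-d[1],-d[0]))
X=[[.5140,.0212,.177],[.514+.0072,.0212+.0022,.177]]
print('side tip exp', (proj(S,X)+.4-150)*4.6,'top exp',(proj(T,X)+.4-[170,120])*5.5, tri(T,tp,S,(150+516/4.6-.4,150+172/4.6-.4)))
E
```

```text
tip [0.5118 0.0215 0.177 ] bolt [0.5933 0.0468 0.093 ] 0.08542336767496059 0.3007173156510244
side tip exp [[517.0018 166.5462]
 [501.5363 164.6797]] top exp [[315.8299 422.6141]
 [310.6502 405.3648]] (array([0.513 , 0.022 , 0.1744]), np.float64(0.0020151157549092415))
```

```bash
python3 -c "
from station import bot; print(bot.hand_in())"
```

```text
the job is handed in; nothing more can be done
None
```

The job is done and handed in at about 26 s of the 72 s allowed; the hand-in gave no verdict. I lifted the handle to its stop, cranked the bushing about half a turn clockwise and checked the hole was under the guide. Then I took the thick grey pin from the right-hand rest, put it through guide and flange, and let go.

**Last checks:**
- **Handle:** its tip measures 85.4 mm from the axis in the top view, against 85 mm nominal, so it is upright. The side view agrees to within about 0.01 rad.
- **Bushing:** the crank arm's direction matches the fixture's own to within a few hundredths of a radian.
- **Pin:** pressing on the head with closed fingers (26 N, plus about 11 N sideways) met resistance with the fingertips at 106 mm. That is the height of the head's top when the shoulder is home.
- **Other things:** the spare pin, spacer, wrench, block and tin look unmoved in the top view. The orange look-alike, the strap, the bolt and the empty rest were hidden under the arm in that last picture, so I did not check them. I felt no contact near them.

**What went wrong or disagreed:**
- **First lift:** the fingers slipped and left the handle about 0.16 rad short of upright. I took hold again harder and pushed until the force rose to about 16 N at the stop.
- **Pin in the grip:** it sat about 0.04 rad off vertical, so I corrected sideways while lowering it. The shoulder met the bracket at about 15 N.
- **Cameras:** they differed by 1 to 3 mm on the guide and the pin's position.

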